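# Load, clamp and start the vibratory finisher

## Robot

A 7-joint arm with a two-finger parallel gripper is mounted at the origin on a cart in front of the work surface, level with it; the furniture and walls round the work are solid. World frame = base frame: x ahead of the robot, y to its left, z up, the work surface at z = 0. Lengths are in mm, angles in rad, forces in N, time in s.
With the tool pointing down it reaches from about 350 to 900 mm from the base axis. Payload 8.1 kg.
Tool frame: the origin (TCP) lies at the very end of the fingers, on their centre line; the grasp point (between the pads) lies 19 mm behind it; z points along the fingers, y is the line along which they close (so a half turn about z gives the same grasp; the last joint's range is limited). The gripper opens to 92 mm and grips with 3 to 60 N. Pads are 19 mm wide; open, the fingers measure 130 mm over their backs; the gripper's body (75 mm by 190 mm) begins 47 mm behind the grasp point.
Start: joints at [1.213, 0.434, 0.025, 1.573, -0.012, 1.134, -0.075], TCP at [157.508, -604.841, 226.742] pointing down, gripper open.
Joint ranges: [-2.62, 2.62], [-0.44, 2.09], [-1.27, 1.32], [0.08, 2.57], [-1.32, 4.46], [0.12, 2], [-2.74, 2.74]. Speed limits (rad/s): [2.22, 2.22, 3.01, 3.01, 3.14, 3.14, 3.14].

## Interface

Orientations are given as a rotation vector (axis times angle).
In Python, from workcell import * gives the robot as it stands.
- The arm moves only by the shell command python3 -m crank 'ROWS' [FORCE]. ROWS is JSON, a list that holds one entry, the list of rows, each a list of 7 numbers: the turn, a rotation vector about the world's x, y, z in degrees, then the shift along the world's x, y, z in m, then the finger opening in m, from 0 to 0.0918. In form: [[[ax, ay, az, tx, ty, tz, grip], ...]]. A call has 1 to 20 rows; each row is the pose to reach, as a shift and turn from the pose commanded when the call began; what a row does not reach only later rows make up. A row lasts 1/12 s, in which the tool goes at most 41.7 mm and 7.16 degrees, less where a joint would pass 70% of its speed; a pose out of reach is approached as far as the arm can. A call with a gripper value outside its range is refused whole. The fingers move at their own pace and stop on an object; FORCE is the grip in N (left out, the last holds). Time passes only in rows, so rows that repeat a pose let the fingers close. It gives the time, the measured TCP pose, the force, the opening and the grip force at its end, in the units of the state.
- read_state(): the state, without advancing time (a new reading comes with each control period).
- camera(name): name is "scene" or "side" or "wrist"; returns a dict with "image" (480x640x3 uint8, red, green, blue), "z_map" (480x640 float32, mm along the optical axis (not along the pixel's ray), 0 where there is no reading), "intrinsics" (3x3 intrinsics, pixels), "origin" and "attitude" of the camera in the world; the wrist camera has in their place "tool_from_camera" (4x4, takes a point from camera to tool coordinates, whose origin is the TCP and whose axes are the flange's). Camera axes: x right, y up, looking along -z (the intrinsics and any distortion apply to the point x, -y, -z); pixel columns grow to the right and rows downward; lengths in mm; the calibration is good to about 2 mm. A picture is of the moment at which its call begins: read the wrist's pose just before it.
- job_done(): hands the job in; it is judged then, once.
The state is a dict: "time_s": time; "q": joint angles; "joint_velocities": joint speeds; "effort": joint torques, N m; "tool_pos": TCP position; "eef_rot": TCP orientation; "wrist_force": force on the tool from outside, world axes, zero at the start; "moment": the same for the moment, N m; "gripper_width": finger opening in mm; "finger_force": force on a finger pad.
Only numpy, scipy, OpenCV 4.12 (cv2) and the standard library are available. Lean on these libraries where they do the work, as an engineer would, in place of code of your own. Each camera call takes 0.05 s, during which the arm holds its last target. There are 200 camera calls.

## Task

Get the blue vibratory finisher ready and start it: take the bar of polishing compound out of its aluminium tray and lay it down on the table, lay every brass ring blank in the tray, tighten the tray clamp by turning its steel hex bolt clockwise until it stops (there is only room for short swings between the tray and the yellow guard), and slide the power fader on the grey control box to the green tab. Only when all that is done, start the machine by turning the black outer timer ring clockwise until its white pointer meets the green timer mark, without turning the red level knob in its middle. Leave the other things on the tables where they are.

Things in the scene. Friction and masses are not known exactly. Their poses are not given: they have to be found in the camera images.
- ring_1: a brass ring blank lying flat on the table, 21 mm outside diameter, 8 mm high; origin at the centre of its underside. Three to five of the five rings are there, the others are absent
- ring_2: a brass ring blank lying flat on the table, 21 mm outside diameter, 8 mm high; origin at the centre of its underside. Three to five of the five rings are there, the others are absent
- ring_3: a brass ring blank lying flat on the table, 21 mm outside diameter, 8 mm high; origin at the centre of its underside. Three to five of the five rings are there, the others are absent
- ring_4: a brass ring blank lying flat on the table, 21 mm outside diameter, 8 mm high; origin at the centre of its underside. Three to five of the five rings are there, the others are absent
- ring_5: a brass ring blank lying flat on the table, 21 mm outside diameter, 8 mm high; origin at the centre of its underside. Three to five of the five rings are there, the others are absent
- finisher: blue vibratory finisher fixed on the left table, 210 (x) x 160 (y) mm; origin under its centre at table height; at yaw 0 x points away from the robot, y left. Tray: own x -17 to +98 mm, rims 78 mm above the table. In front of it a trough (floor 36 mm up, open to own +y and -y) with the hex bolt, then a yellow guard rail: own x -105 to -97, y -35 to +35 mm, top 78 mm up
- tray_floor (a point): centre of the tray's inner floor, 42 mm above the table; axes as the finisher's. The inner floor is 107 (own x) x 152 (own y) mm, the walls rise 36 mm above it
- bolt_axis (a point): point on the hex bolt's upright axis at the height of its top, 78 mm above the table; fixed, axes as the finisher's. Tray wall (own +x) and guard rail (own -x) stand 40 mm from this axis and are as high as the bolt, so a gripper holding the bolt fits only with its fingers lined up along the finisher's y axis, give or take some 45 degrees
- hex_bolt (a joint): angle of the steel hex bolt, rad, grows clockwise from above (tightening) to a stop at 5.2 (above 5.0 is tight). Hexagon 44 mm across flats, 54 to 78 mm above the table, does not rise or sink; at 0 one pair of flats faces the finisher's +x and -x, the others lie 60 degrees on. Stays where left; 0.2 N m turns it. The brass clamp foot under it (top at most 53 mm up) sinks 6 mm as it tightens
- bolt_dot (a point): the small red dot on top of the hex bolt, 18 mm from its axis towards one flat; at joint value 0 it lies on the finisher's own -x side
- control_box: grey control box fixed on the right table, 160 (x) x 150 (y) x 34 mm; origin under its centre at table height, x away from the robot, y left, at yaw 0. The fader is in its front part, the timer ring with the level knob in it in its rear part (upright axis at own x +35, y 0 mm)
- fader (a joint): travel of the fader cap in m, 0 at the right end to 0.080 at the left end, along the control box's own +y; about 1.5 N moves it and it stays where it is left. The black cap is 24 (own x) x 12 (own y) mm and stands from 35.5 to 61.5 mm above the table; it can be pinched by its 12 mm width
- fader_top (a point): centre of the fader cap's top (white line), 61.5 mm above the table
- fader_tab: flat green tab beside the fader's track, 3 mm high, not in the way; it is fixed. Its origin lies on the fader's track line, on the box's top (34 mm above the table), at the place where the cap's centre line must come; axes as the control box's
- timer_ring (a joint): angle of the black outer timer ring in rad, grows clockwise seen from above, 0 to 4.2; about 0.06 N m turns it and it stays where it is left. The ring is 56 mm in diameter and 18 mm high, from 35 to 53 mm above the table. At 0 its pointer points along the control box's own -y (right), at 1.57 along own -x (to the robot)
- timer_pointer (a point): outer end of the white pointer line on top of the timer ring, 26 mm from its axis, 53 mm above the table
- timer_mark: green mark on the box's top just outside the timer ring; it is fixed and flat. Its origin lies on the axis of the timer ring, 34 mm above the table, and its own x axis points from the axis to the mark, which is 33 to 46 mm from the axis: the pointer must come to that direction
- level_knob (a joint): angle of the red inner level knob in rad, clockwise from above; must stay as it is. The knob is 24 mm in diameter, 14 mm high, from 53.5 to 67.5 mm above the table, concentric with the timer ring and free to turn apart from it
- level_pointer (a point): end of the white line on top of the red level knob, 10 mm from its axis, 67.5 mm above the table
- pliers_left: bystander: red-handled pliers fixed flat on the left table, 159 (own x) x 51 x 12 mm; origin under its centre; own x along the pliers, nose at +x
- polish_bar: tan and green bar of polishing compound, 37 (own x) x 76 (own y) x 31 mm, 60 to 130 g; at the start it lies on the tray's floor, long side about along the finisher's y. The left table, on which it may be laid, has its front edge at world x 0.46 and its right edge at y -0.105; origin at the centre of its underside
- wax_tin: bystander: small closed round white tin, 51 mm in diameter, 26 mm high; origin at the centre of its underside
- sanding_stick: bystander: flat sanding stick, 19 x 200 x 10 mm, on the right table; origin at the centre of its underside

How it is judged (in metres and radians):
On the way, in this order (a step that is already met when the one before it is completed fails the run):
1. the polish bar lies on the table, every ring is in the tray, the hex bolt is tight and the fader is at the green tab (in any order) (x of ring_1 in the frame of tray_floor between -0.055 and 0.055 m and y of ring_1 in the frame of tray_floor between -0.078 and 0.078 m and z of ring_1 in the frame of tray_floor between -0.01 and 0.025 m and x of ring_2 in the frame of tray_floor between -0.055 and 0.055 m and y of ring_2 in the frame of tray_floor between -0.078 and 0.078 m and z of ring_2 in the frame of tray_floor between -0.01 and 0.025 m and x of ring_3 in the frame of tray_floor between -0.055 and 0.055 m and y of ring_3 in the frame of tray_floor between -0.078 and 0.078 m and z of ring_3 in the frame of tray_floor between -0.01 and 0.025 m and x of ring_4 in the frame of tray_floor between -0.055 and 0.055 m and y of ring_4 in the frame of tray_floor between -0.078 and 0.078 m and z of ring_4 in the frame of tray_floor between -0.01 and 0.025 m and x of ring_5 in the frame of tray_floor between -0.055 and 0.055 m and y of ring_5 in the frame of tray_floor between -0.078 and 0.078 m and z of ring_5 in the frame of tray_floor between -0.01 and 0.025 m and value of joint hex_bolt above 5 rad and y of fader_top in the frame of fader_tab between -0.004 and 0.004 m and height (world z) of polish_bar between -0.02 and 0.03 m and linear speed of polish_bar below 0.05 m/s), for 0.2 s.
2. then the timer ring's pointer is turned to the green mark (y of timer_pointer in the frame of timer_mark between -0.0039 and 0.0039 m and x of timer_pointer in the frame of timer_mark above 0.01 m), for 0.2 s.
At the end, for the whole second after the job is handed in: The polish bar lies on the table (origin under 30 mm up); every ring present rests in the tray (under 25 mm above its floor); the hex bolt is above 5.0 rad; the fader cap is within 4 mm of the green tab; the timer pointer's tip is within 3.9 mm (0.15 rad) of the line to the green mark (all of step 1 and all of step 2 and linear speed of each of ring_1, ring_2, ring_3, ring_4, ring_5 below 0.03 m/s); the robot touches nothing.
It fails at once if the red level knob is turned (its pointer moves more than 3 mm, 0.3 rad) (distance of level_pointer from where it was at the start of the episode above 0.003 m).
It fails at once if the white tin or the sanding stick is moved by more than 30 mm (distance of any of wax_tin, sanding_stick from where it was at the start of the episode above 0.03 m).
Of ring_1, ring_2, ring_3, ring_4, ring_5 only 3 to 5 are there at a start; the rules pass over those that are not, and their reading is None.
At some moment in a run one of ring_1, ring_2, ring_3, ring_4, ring_5 may be knocked a few centimetres aside while the robot is not near it.
Once in a run the grip may slacken for a moment while it holds something.
It also fails if it takes over 210 s, if anything falls off the work surface, if the arm or the gripper's body presses on something with over 40 N, if the wrist force passes 120 N, or if a joint passes its speed limit or range.

## Working session

There is one attempt and no reset: what is moved stays moved. The work goes in short steps, Python scripts to look and compute and a shell command to move; the robot and the scene stay as the last step left them, time stands still between calls to the robot, and variables do not carry over. Pictures are saved under pics/ and viewed, at most 14 in all, crops included, and the job is handed in when it is done.

```bash
ls; mkdir -p pics; cat > h.py <<'E'
from workcell import *
import numpy as np, cv2
from scipy.spatial.transform import Rotation as R
def snap(n):
    s=read_state(); c=camera(n); c['s']=s
    return c
def pose(c):
    if 'tool_from_camera' in c:
        T=np.eye(4);T[:3,:3]=R.from_rotvec(c['s']['eef_rot']).as_matrix();T[:3,3]=c['s']['tool_pos']
        M=T@np.array(c['tool_from_camera']);return M[:3,:3],M[:3,3]
    a=np.array(c['attitude'],float)
    A=a if a.shape==(3,3) else (R.from_rotvec(a).as_matrix() if a.size==3 else R.from_quat(a).as_matrix())
    return A,np.array(c['origin'],float)
def ray(c,u,v):
    K=np.array(c['intrinsics']);d=np.array([(u-K[0,2])/K[0,0],-(v-K[1,2])/K[1,1],-1.])
    A,o=pose(c);return o,A@d
def onz(c,u,v,z):
    o,d=ray(c,u,v);return o+d*(z-o[2])/d[2]
def proj(c,p):
    A,o=pose(c);q=A.T@(np.array(p)-o);K=np.array(c['intrinsics'])
    return K[0,2]+K[0,0]*q[0]/-q[2],K[1,2]+K[1,1]*q[1]/q[2]
def cloud(c):
    K=np.array(c['intrinsics']);z=np.array(c['z_map'],float);v,u=np.mgrid[:480,:640]
    A,o=pose(c);P=np.stack([(u-K[0,2])/K[0,0]*z,-(v-K[1,2])/K[1,1]*z,-z],-1)@A.T+o
    P[z==0]=np.nan;return P
def save(c,n):cv2.imwrite('pics/'+n+'.png',c['image'][:,:,::-1])
E
python3 - <<'E'
from h import *
for n in('scene','side'):
    c=snap(n);save(c,n+'0')
    print(n,{k:(np.array(v).round(3).tolist() if k not in('image','z_map','s') else 0) for k,v in c.items()})
print(read_state())
E
```

```text
pics
scene {'image': 0, 'z_map': 0, 'intrinsics': [[466.713, 0.0, 317.5], [0.0, 466.713, 240.978], [0.0, 0.0, 1.0]], 'origin': [149.107, 528.164, 959.546], 'attitude': [0.333, -0.882, -2.306], 's': 0}
side {'image': 0, 'z_map': 0, 'intrinsics': [[510.11, 0.0, 331.034], [0.0, 510.11, 235.551], [0.0, 0.0, 1.0]], 'origin': [71.126, -1279.837, 714.132], 'attitude': [1.099, -0.265, -0.385], 's': 0}
{'time_s': 0.1, 'q': array([ 1.21340537,  0.43514485,  0.02496811,  1.57403073, -0.01161173,
        1.13398772, -0.07508283]), 'joint_velocities': array([ 0.00028776, -0.00330417, -0.00130298, -0.00421684, -0.00036884,
        0.00203837,  0.00077133]), 'effort': array([ 2.93830803e-03, -6.69127464e+01,  9.87810530e-01, -3.15143430e+01,
       -6.06304477e-02,  3.74901015e-02,  9.50136746e-05]), 'tool_pos': array([ 157.36323448, -604.38003841,  226.01911123]), 'eef_rot': array([-3.11476100e+00, -3.98884062e-01,  4.65113801e-04]), 'wrist_force': array([ 0.08605223, -0.35801438,  0.31033517]), 'moment': array([0.01250913, 0.01282123, 0.02979613]), 'finger_force': 0.0, 'gripper_width': 91.57568479361025}
```

View pics/scene0.png

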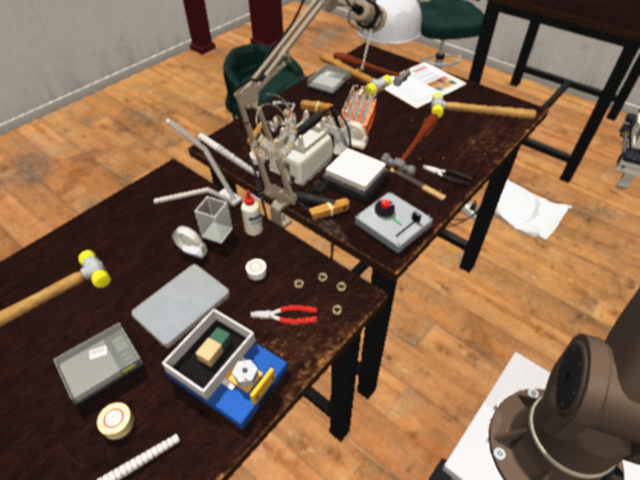

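View pics/side0.png

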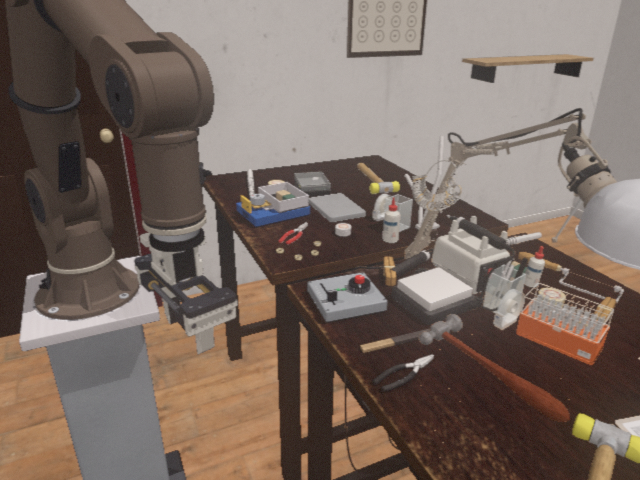

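The scene view shows four rings at about (299,283), (322,277), (342,287) and (337,310). The finisher is at (225,365) with the bolt at (245,370) and the bar at (213,345). The control box is at (393,220), with the fader near (415,218) and the timer near (386,207). Now I'll localize them.

```bash
python3 - <<'E'
from h import *
c=snap('scene')
for n,u,v,z in [('r',299,283,4),('r',322,277,4),('r',342,287,4),('r',337,310,4),('bolt',245,370,78),('trayL',165,362,78),('tray top',212,312,78),('trayR',255,345,78),('trayfront',208,393,78),('bar',213,345,73),('boxL',356,225,34),('boxT',380,193,34),('boxR',432,217,34),('boxB',400,248,34),('knob',386,205,67),('fader',417,215,61),('tin',256,268,26)]:
    print(n,onz(c,u,v,z).round())
P=cloud(c);print([P[v,u].round() for u,v in((245,370),(213,345),(230,400),(400,240),(299,275))])
im=c['image'][150:430,140:460];cv2.imwrite('pics/crop1.png',cv2.resize(im,None,fx=2.5,fy=2.14)[:,:,::-1])
E
```

```text
r [654.  16.   4.]
r [621. -37.   4.]
r [562. -45.   4.]
r [528.  18.   4.]
bolt [552. 291.  78.]
trayL [692. 385.  78.]
tray top [710. 241.  78.]
trayR [577. 238.  78.]
trayfront [573. 372.  78.]
bar [648. 294.  73.]
boxL [ 650. -217.   34.]
boxT [ 675. -366.   34.]
boxR [ 506. -377.   34.]
boxB [ 510. -224.   34.]
knob [ 615. -305.   67.]
fader [ 531. -332.   61.]
tin [759.  63.  26.]
[array([549., 293.,  84.]), array([647., 294.,  75.]), array([546., 346.,  39.]), array([ 526., -246.,   36.]), array([672.,  -5.,   2.])]
```

View pics/crop1.png

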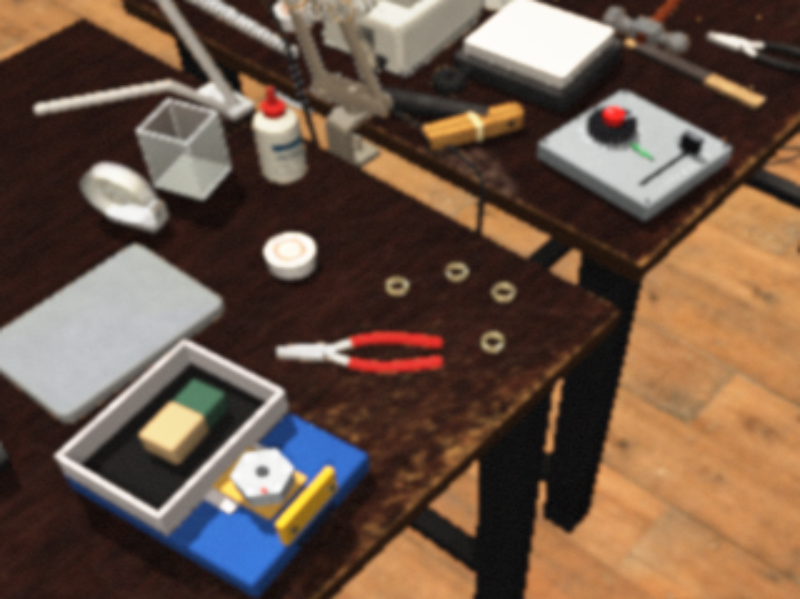

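The picture matches the first estimate: the bolt's red dot faces the robot, so the joint is near 0, and nothing blocks the route. I'll move above the control box for a closer look.

```bash
python3 -m crank '[[[0,0,-11,0.383,0.294,0.09,0.06],[0,0,-11,0.383,0.294,0.09,0.06],[0,0,-11,0.383,0.294,0.09,0.06],[0,0,-11,0.383,0.294,0.09,0.06],[0,0,-11,0.383,0.294,0.09,0.06],[0,0,-11,0.383,0.294,0.09,0.06],[0,0,-11,0.383,0.294,0.09,0.06],[0,0,-11,0.383,0.294,0.09,0.06],[0,0,-11,0.383,0.294,0.09,0.06],[0,0,-11,0.383,0.294,0.09,0.06],[0,0,-11,0.383,0.294,0.09,0.06],[0,0,-11,0.383,0.294,0.09,0.06],[0,0,-11,0.383,0.294,0.09,0.06],[0,0,-11,0.383,0.294,0.09,0.06],[0,0,-11,0.383,0.294,0.09,0.06],[0,0,-11,0.383,0.294,0.09,0.06]]]'
python3 - <<'E'
from h import *
c=snap('wrist');save(c,'w1');print(np.array(c['tool_from_camera']).round(3),pose(c)[1])
np.save('w1.npy',c,allow_pickle=True)
E
```

```text
time_s: 1.48
tool_pos: [539.2, -312.2, 316.4]
eef_rot: [3.14, 0.095, -0.002]
wrist_force: [-0.1, 0.1, 1.2]
gripper_width: 60.0
finger_force: 0.0
[[ 1.00000e-03  9.59000e-01  2.85000e-01  7.77400e+01]
 [ 1.00000e+00 -2.00000e-03  1.00000e-03 -1.00000e-01]
 [ 1.00000e-03  2.85000e-01 -9.59000e-01 -1.58622e+02]
 [ 0.00000e+00  0.00000e+00  0.00000e+00  1.00000e+00]] [ 616.97414494 -307.33240739  474.88474137]
```

View pics/w1.png

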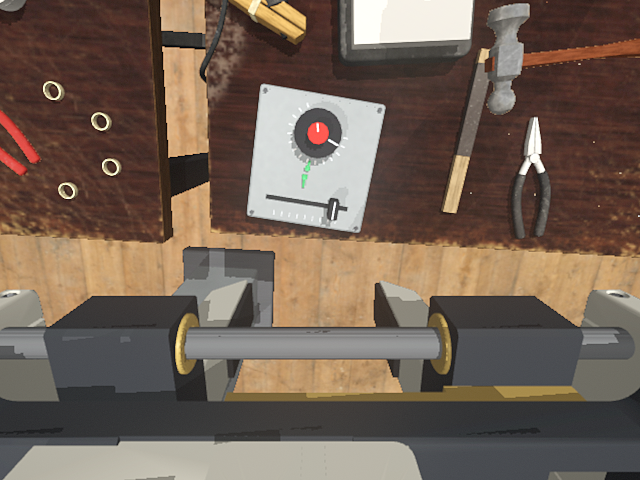

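The wrist view shows the box corners at (263,86), (384,105), (358,232) and (248,216). The timer is at (318,132) with its pointer to the lower right, and green marks run from (308,165) to (304,187). The fader cap is at (333,209). Four rings are at left.

```bash
python3 - <<'E'
from h import *
c=np.load('w1.npy',allow_pickle=True).item();im=c['image']
cv2.imwrite('pics/w1c.png',cv2.resize(im[80:240,235:400],None,fx=3.6,fy=3.6,interpolation=cv2.INTER_CUBIC)[:,:,::-1])
h=cv2.cvtColor(im,cv2.COLOR_RGB2HSV)
g=cv2.inRange(h,(45,100,60),(80,255,255));n,l,s,ce=cv2.connectedComponentsWithStats(g)
for i in range(1,n):
    if s[i,4]>4: print('green',s[i],ce[i].round(1),onz(c,*ce[i],35.5).round(1))
r=cv2.inRange(h,(0,150,100),(8,255,255))[90:160,280:360];n,l,s,ce=cv2.connectedComponentsWithStats(r)
i=1+np.argmax(s[1:,4]);print('knob',s[i],onz(c,ce[i][0]+280,ce[i][1]+90,67.5).round(1))
for u,v in((263,86),(384,105),(358,232),(248,216)):print('corner',onz(c,u,v,34).round(1))
for u,v in((267,197),(346,209)):print('track',onz(c,u,v,34).round(1))
print('fader',onz(c,333,204,61.5).round(1), 'ptr tip',onz(c,339,146,53).round(1))
y=cv2.inRange(h,(18,60,110),(35,255,255))[60:215,30:150];n,l,s,ce=cv2.connectedComponentsWithStats(y)
for i in range(1,n):
    if s[i,4]>40: print('ring',s[i],onz(c,ce[i][0]+30,ce[i][1]+60,6).round(1))
E
```

```text
green [305 161   5  10  29] [307.5 166.6] [ 582.9 -302.4   35.5]
green [302 174   5  13  36] [303.6 178.9] [ 567.5 -298.5   35.5]
knob [ 27  32  22  23 348] [ 622.4 -312.1   67.5]
corner [ 671.2 -245.5   34. ]
corner [ 659.4 -388.4   34. ]
corner [ 503.2 -373.1   34. ]
corner [ 515.6 -229.5   34. ]
track [ 541.8 -253.3   34. ]
track [ 532.6 -354.7   34. ]
fader [ 542.9 -335.7   61.5] ptr tip [ 609.9 -337.9   53. ]
ring [15 21  8 17 56] [653.7  24.9   6. ]
ring [27 23  8 17 47] [653.5   8.6   6. ]
ring [61 55  9 14 43] [619.5 -28.9   6. ]
ring [ 28 123  15  16  56] [526.8  23.7   6. ]
ring [ 35 122  13  14  46] [533.9   9.5   6. ]
```

View pics/w1c.png

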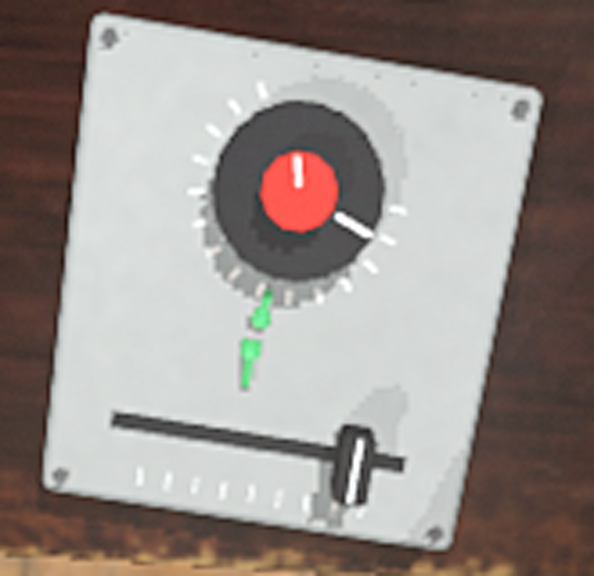

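```bash
python3 -m crank '[[[0,0,-8.6,-0.004,-0.023,-0.04,0.04],[0,0,-8.6,-0.004,-0.023,-0.08,0.04],[0,0,-8.6,-0.004,-0.023,-0.12,0.04],[0,0,-8.6,-0.004,-0.023,-0.16,0.04],[0,0,-8.6,-0.004,-0.023,-0.2,0.04],[0,0,-8.6,-0.004,-0.023,-0.225,0.04],[0,0,-8.6,-0.004,-0.023,-0.225,0.04],[0,0,-8.6,-0.004,-0.023,-0.225,0.04]]]'
python3 - <<'E'
from h import *
c=snap('wrist');save(c,'w2');np.save('w2.npy',c,allow_pickle=True)
print(c['s']['tool_pos'],c['s']['eef_rot'])
for p in((534.8,-335,61.5),(571.4,-253,34),(622,-312,67)):print(proj(c,p))
E
```

```text
time_s: 2.2
tool_pos: [535.1, -334.5, 91.2]
eef_rot: [-3.138, 0.14, 0.004]
wrist_force: [0.2, -0.6, 1.6]
gripper_width: 40.2
finger_force: 0.0
[ 535.06916208 -334.46749724   91.17137577] [-3.137761    0.13967807  0.00397626]
(np.float64(314.41478467114206), np.float64(278.3865864231002))
(np.float64(180.07373484935798), np.float64(218.47434532696704))
(np.float64(253.02610997542047), np.float64(123.73858237145987))
```

```bash
python3 -m crank '[[[0,0,0,0,0,-0.025,0.04],[0,0,0,0,0,-0.05,0.04],[0,0,0,0,0,-0.05,0.04],[0,0,0,0,0,-0.05,0.005],[0,0,0,0,0,-0.05,0.005],[0,0,0,0,0,-0.05,0.005],[0,0,0,0,0,-0.05,0.005],[0,0,0,0,0,-0.05,0.005]]]' 15
```

```text
time_s: 2.92
tool_pos: [537.4, -334.7, 43.3]
eef_rot: [3.137, -0.137, 0.004]
wrist_force: [1.4, 0.1, 6.2]
gripper_width: 12.3
finger_force: 15.0
```

View pics/w2.png

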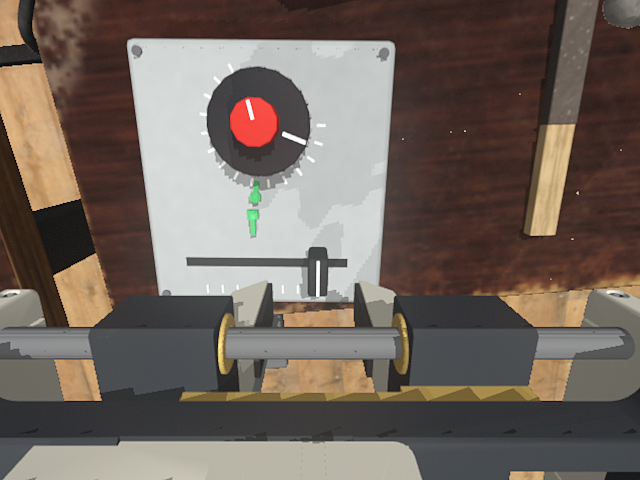

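The closer view shows the tab at about (253,222), the timer mark at (255,194) and the cap at (317,272). The cap is now pinched at 12.3 mm.

```bash
python3 - <<'E'
from h import *
c=np.load('w2.npy',allow_pickle=True).item();im=c['image']
h=cv2.cvtColor(im,cv2.COLOR_RGB2HSV)
y=np.radians(-5.1);X=np.array([np.cos(y),np.sin(y)]);Y=np.array([-X[1],X[0]]);C=np.array([587.3,-309.1])
f=lambda p:(np.round((p[:2]-C)@X,1),np.round((p[:2]-C)@Y,1))
g=cv2.inRange(h,(45,100,60),(80,255,255));n,l,s,ce=cv2.connectedComponentsWithStats(g)
for i in range(1,n):
    if s[i,4]>20: print('green',s[i],ce[i].round(1),f(onz(c,*ce[i],35.5)))
for u,v in((131,41),(394,41),(381,291)):print('corner',f(onz(c,u,v,34)))
print('cap',f(onz(c,317.5,270,61.5)),f(read_state()['tool_pos']))
print('knob',f(onz(c,253,122,67.5)),'ptr',f(onz(c,305,141,53)))
for u,v in((187,261),(347,263)):print('track',f(onz(c,u,v,34)))
E
```

```text
green [250 182  11  21 146] [255.2 193.6] (np.float64(-4.7), np.float64(6.0))
green [247 210  11  25 176] [252.4 219.5] (np.float64(-21.1), np.float64(8.5))
corner (np.float64(79.0), np.float64(70.7))
corner (np.float64(79.2), np.float64(-73.9))
corner (np.float64(-70.5), np.float64(-75.4))
cap (np.float64(-44.8), np.float64(-32.2)) (np.float64(-47.4), np.float64(-29.9))
knob (np.float64(35.6), np.float64(0.1)) ptr (np.float64(26.5), np.float64(-25.2))
track (np.float64(-49.3), np.float64(53.0))
track (np.float64(-50.5), np.float64(-51.9))
```

```bash
python3 -m crank '[[[0,0,0,0.001,0.01,0,0.005],[0,0,0,0.002,0.02,0,0.005],[0,0,0,0.003,0.03,0,0.005],[0,0,0,0.0035,0.0393,0,0.005],[0,0,0,0.0035,0.0393,0,0.005],[0,0,0,0.0035,0.0393,0,0.005],[0,0,0,0.0035,0.0393,0,0.035],[0,0,0,0.0035,0.0393,0,0.035],[0,0,0,0.0035,0.0393,0.04,0.035],[0,0,0,0.0035,0.0393,0.08,0.035],[0,0,0,-0.03,0.0393,0.11,0.05],[0,0,0,-0.03,0.0393,0.11,0.05]]]'
python3 - <<'E'
from h import *
c=snap('wrist');save(c,'w3');im=c['image']
h=cv2.cvtColor(im,cv2.COLOR_RGB2HSV)
y=np.radians(-5.1);X=np.array([np.cos(y),np.sin(y)]);Y=np.array([-X[1],X[0]]);C=np.array([587.3,-309.1])
f=lambda p:(np.round((p[:2]-C)@X,1),np.round((p[:2]-C)@Y,1))
g=cv2.inRange(h,(45,100,60),(80,255,255));n,l,s,ce=cv2.connectedComponentsWithStats(g)
for i in range(1,n):
    if s[i,4]>20: print('green',s[i],ce[i].round(1),f(onz(c,*ce[i],35.5)))
w=cv2.inRange(h,(0,0,235),(180,30,255))
print(proj(c,(538.3,-295.5,61.5)))
E
```

```text
time_s: 3.92
tool_pos: [505.3, -296.2, 157.0]
eef_rot: [3.135, -0.14, 0.007]
wrist_force: [-0.2, -1.1, -0.2]
gripper_width: 43.7
finger_force: 0.0
green [308 129   9  17  85] [312.4 138.7] (np.float64(-4.7), np.float64(6.1))
green [306 153   8  21  99] [309.3 160.4] (np.float64(-21.0), np.float64(8.5))
(np.float64(308.15181074282333), np.float64(202.8342041182392))
```

View pics/w3.png

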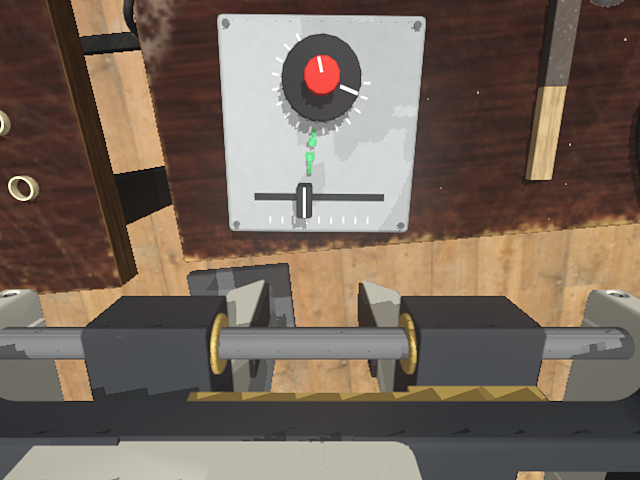

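The cap's line at u≈304.5 is 1–3 mm left of the tab. I'll re-pinch it and move it 2 mm back.

```bash
python3 -m crank '[[[0,0,0,0.033,0,-0.04,0.035],[0,0,0,0.033,0,-0.08,0.035],[0,0,0,0.033,0,-0.11,0.035],[0,0,0,0.033,0,-0.11,0.005],[0,0,0,0.033,0,-0.11,0.005],[0,0,0,0.033,0,-0.11,0.005],[0,0,0,0.033,0,-0.11,0.005],[0,0,0,0.033,-0.002,-0.11,0.005],[0,0,0,0.033,-0.002,-0.11,0.005],[0,0,0,0.033,-0.002,-0.11,0.005],[0,0,0,0.033,-0.002,-0.11,0.035],[0,0,0,0.033,-0.002,-0.11,0.035],[0,0,0,0.033,-0.002,-0.07,0.035],[0,0,0,0.033,-0.002,-0.03,0.035],[0,0,0,0,0,0.01,0.05],[0,0,0,0,0,0.01,0.05]]]'
python3 - <<'E'
from h import *
c=snap('wrist');save(c,'w4');im=c['image']
h=cv2.cvtColor(im,cv2.COLOR_RGB2HSV)
y=np.radians(-5.1);X=np.array([np.cos(y),np.sin(y)]);Y=np.array([-X[1],X[0]]);C=np.array([587.3,-309.1])
f=lambda p:(np.round((p[:2]-C)@X,1),np.round((p[:2]-C)@Y,1))
g=cv2.inRange(h,(45,100,60),(80,255,255));n,l,s,ce=cv2.connectedComponentsWithStats(g)
for i in range(1,n):
    if s[i,4]>20: print('green',s[i],ce[i].round(1),f(onz(c,*ce[i],35.5)))
uv=proj(c,(538.3,-297.5,61.5));print(uv)
u0,v0=map(int,uv)
gray=im[v0-12:v0+12,u0-25:u0+25].min(2);ys,xs=np.where(gray<60);print('dark',xs.min()+u0-25,xs.max()+u0-25)
for dv in(-5,0,5): print(im[v0+dv,u0-10:u0+11].min(1))
print(f(onz(c,u0,v0,61.5)),u0)
E
```

```text
time_s: 5.3
tool_pos: [506.7, -296.4, 167.4]
eef_rot: [3.135, -0.139, 0.01]
wrist_force: [0.4, -1.3, -0.6]
gripper_width: 43.6
finger_force: 0.0
green [308 132   8  17  76] [312.3 141.5] (np.float64(-5.2), np.float64(6.1))
green [306 155   8  20  96] [309.3 162.1] (np.float64(-21.3), np.float64(8.5))
(np.float64(310.8314389692689), np.float64(202.27731925281984))
dark 302 311
[ 74  70  75  83  88  85  77 110 253 255 237  62  81  86  86  80  73  77
  80  80  80]
[173 131  65  82  86  85  74 108 252 255 226  59  80  83  82  75  80 179
 205 199 197]
[166 126  63  82  88  83  75 110 254 255 210  62  78  84  80  72 104 196
 213 210 213]
(np.float64(-49.6), np.float64(7.8)) 310
```

The line is now at u≈309, own y 8.5, matching the tab. Next I'll overlook the left table.

```bash
python3 -m crank '[[[0,0,8,0,0.02,0.04,0.06],[0,0,8,0,0.05,0.08,0.06],[0,0,8,0,0.446,0.233,0.06],[0,0,8,0,0.446,0.233,0.06],[0,0,8,0,0.446,0.233,0.06],[0,0,8,0,0.446,0.233,0.06],[0,0,8,0,0.446,0.233,0.06],[0,0,8,0,0.446,0.233,0.06],[0,0,8,0,0.446,0.233,0.06],[0,0,8,0,0.446,0.233,0.06],[0,0,8,0,0.446,0.233,0.06],[0,0,8,0,0.446,0.233,0.06],[0,0,8,0,0.446,0.233,0.06],[0,0,8,0,0.446,0.233,0.06]]]'
python3 - <<'E'
from h import *
c=snap('wrist');save(c,'w5');np.save('w5.npy',c,allow_pickle=True)
E
```

```text
time_s: 6.52
tool_pos: [506.3, 157.3, 395.6]
eef_rot: [-3.137, -0.094, -0.002]
wrist_force: [-0.5, 0.2, -0.7]
gripper_width: 59.8
finger_force: 0.0
```

View pics/w5.png

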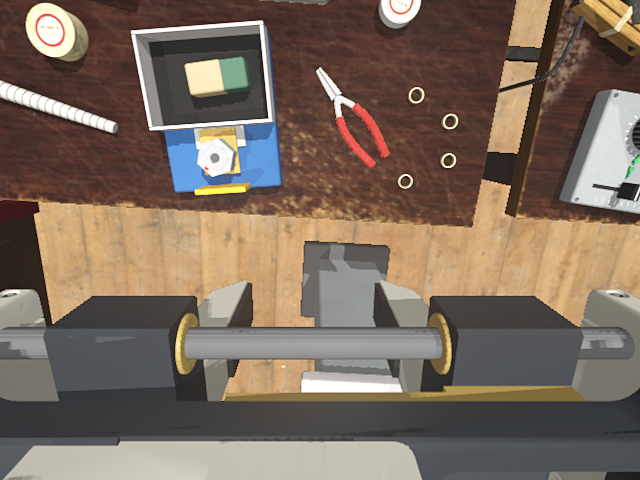

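The view shows four rings at (417,95), (450,121), (448,160) and (405,181). The bar is at (217,77), the bolt at (216,157) and the guard at (222,189). The free spot for the bar is left of the finisher at about (95,172).

```bash
python3 - <<'E'
from h import *
c=np.load('w5.npy',allow_pickle=True).item();im=c['image']
h=cv2.cvtColor(im,cv2.COLOR_RGB2HSV)
K=[(134,32),(265,23),(272,122),(151,129)]
T=[onz(c,u,v,78)[:2] for u,v in K]
print('tray',np.round(T,1),'mean',np.mean(T,0))
for i in range(4):
    d=T[(i+1)%4]-T[i];print(np.hypot(*d).round(1),np.degrees(np.arctan2(d[1],d[0])).round(1))
for n,u,v,z in[('bolt',216,157,78),('gL',195,190,78),('gR',249,185,78),('dot',210,166,78),('drop',95,172,0),('stickend',117,128,5),('blueL',175,191,36),('blueR',281,185,36),('edge',95,205,0),('plnose',320,70,5),('plh',372,163,5),('plh2',386,153,5)]:print(n,onz(c,u,v,z).round(1))
for b,(lo,hi) in {'tan':((10,40,120),(28,160,255)),'grn':((60,60,40),(95,255,255))}.items():
    m=np.zeros((480,640),np.uint8);m[55:105,180:255]=cv2.inRange(h,lo,hi)[55:105,180:255]
    ct=max(cv2.findContours(m,0,2)[0],key=cv2.contourArea);print(b,cv2.minAreaRect(ct),cv2.boundingRect(ct))
m=np.zeros((480,640),np.uint8);m[55:105,180:255]=cv2.inRange(h,(8,70,60),(95,255,255))[55:105,180:255]
for u,v in((187,62),(222,60),(246,58),(248,91),(188,95)):print(onz(c,u,v,73).round(1))
cv2.imwrite('pics/w5c.png',cv2.resize(im[15:200,125:290],None,fx=4,fy=3.24,interpolation=cv2.INTER_CUBIC)[:,:,::-1])
y=cv2.inRange(h,(15,40,110),(38,255,255))
for u,v in((417,95),(450,121),(448,160),(405,181)):
    q=y[v-14:v+14,u-14:u+14];ys,xs=np.where(q);uu,vv=(xs.min()+xs.max())/2+u-14,(ys.min()+ys.max())/2+v-14;print('ring',len(xs),uu,vv,xs.max()-xs.min(),onz(c,uu,vv,5).round(1))
E
```

```text
tray [[694.3 387.2]
 [713.4 229.2]
 [601.4 217.6]
 [583.2 374.5]] mean [648.10060976 302.1277929 ]
159.2 -83.1
112.6 -174.1
157.9 96.6
111.8 6.5
bolt [552.9 290.7  78. ]
gL [507.2 320.   78. ]
gR [518.6 246.5  78. ]
dot [540.7 298.9  78. ]
drop [513.3 501.6   0. ]
stickend [581.5 458.    5. ]
blueL [497.2 363.8  36. ]
blueR [515.7 206.8  36. ]
edge [460.6 507.6   0. ]
plnose [678.8 159.6   5. ]
plh [553.9  71.1   5. ]
plh2 [570.   51.5   5. ]
tan ((204.1764373779297, 77.9628677368164), (36.77286911010742, 34.97027587890625), 78.11134338378906) (184, 59, 42, 38)
grn ((235.00576782226562, 74.03756713867188), (34.28889846801758, 26.610008239746094), 81.25383758544922) (220, 57, 31, 36)
[666.1 326.2  73. ]
[671.  282.5  73. ]
[675.  252.6  73. ]
[637.2 249.8  73. ]
[627.8 326.5  73. ]
ring 91 416.0 95.0 16 [654.2  17.7   5. ]
ring 87 450.0 121.0 16 [621.7 -37.8   5. ]
ring 87 448.0 160.0 16 [565.5 -44.4   5. ]
ring 75 405.0 181.0 14 [529.8  16.9   5. ]
```

View pics/w5c.png

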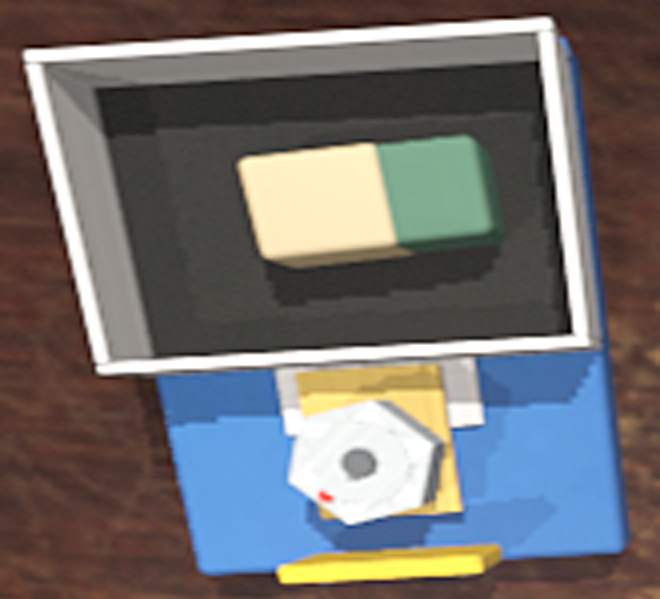

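The crop shows the tray corners clearly and the bar aligned with the tray. The red dot is at the bolt's lower left, so the joint is near 0.72 rad and needs about 257° more.

```bash
python3 -m crank '[[[0,0,7,0.1,0.09,-0.05,0.056],[0,0,14,0.145,0.1315,-0.14,0.056],[0,0,21,0.145,0.1315,-0.17,0.056],[0,0,28,0.145,0.1315,-0.2,0.056],[0,0,35,0.145,0.1315,-0.22,0.056],[0,0,42,0.145,0.1315,-0.24,0.056],[0,0,49,0.145,0.1315,-0.24,0.056],[0,0,56,0.145,0.1315,-0.24,0.056],[0,0,63,0.145,0.1315,-0.24,0.056],[0,0,70,0.145,0.1315,-0.24,0.056],[0,0,77,0.145,0.1315,-0.24,0.056],[0,0,84,0.145,0.1315,-0.24,0.056],[0,0,91,0.145,0.1315,-0.24,0.056],[0,0,93.2,0.145,0.1315,-0.24,0.056],[0,0,93.2,0.145,0.1315,-0.24,0.056],[0,0,93.2,0.145,0.1315,-0.24,0.056]]]'
python3 - <<'E'
from h import *
s=read_state();print(s['q'].round(2));M=R.from_rotvec(s['eef_rot']).as_matrix();print(M.round(3),np.degrees(np.arctan2(M[1,0],M[0,0])))
E
```

```text
time_s: 7.9
tool_pos: [651.8, 281.2, 153.4]
eef_rot: [-2.102, -2.335, 0.003]
wrist_force: [0.5, -1.2, -0.2]
gripper_width: 56.2
finger_force: 0.0
[-0.12  0.72 -0.65  1.38  0.44  1.19 -0.71]
[[-0.105  0.995 -0.001]
 [ 0.995  0.105 -0.001]
 [-0.001 -0.001 -1.   ]] 96.00387163165725
```

```bash
python3 -m crank '[[[0,0,1,0,0.008,-0.03,0.056],[0,0,1,0,0.008,-0.06,0.056],[0,0,1,0,0.008,-0.09,0.056],[0,0,1,0,0.008,-0.105,0.056],[0,0,1,0,0.008,-0.105,0.056],[0,0,1,0,0.008,-0.105,0.03],[0,0,1,0,0.008,-0.105,0.03],[0,0,1,0,0.008,-0.105,0.03],[0,0,1,0,0.008,-0.105,0.03],[0,0,1,0,0.008,-0.105,0.03]]]' 25
python3 -m crank '[[[0,0,0,0,0,0.04,0.03],[0,0,0,0,0,0.08,0.03],[0,0,0,0,0,0.1,0.03],[0,0,0,0,0,0.1,0.03]]]'
```

```text
time_s: 8.73
tool_pos: [652.6, 291.7, 52.0]
eef_rot: [2.077, 2.355, 0.005]
wrist_force: [-0.7, -1.4, 6.6]
gripper_width: 37.6
finger_force: 24.5
time_s: 9.07
tool_pos: [653.8, 293.2, 156.8]
eef_rot: [2.076, 2.354, 0.015]
wrist_force: [-0.3, 1.0, -0.4]
gripper_width: 37.4
finger_force: 24.5
```

```bash
python3 -m crank '[[[0,0,0,-0.03,0.04,0,0.03],[0,0,0,-0.06,0.07,0,0.03],[0,0,0,-0.09,0.1,0,0.03],[0,0,0,-0.12,0.13,0,0.03],[0,0,0,-0.14,0.158,0,0.03],[0,0,0,-0.14,0.158,-0.04,0.03],[0,0,0,-0.14,0.158,-0.08,0.03],[0,0,0,-0.14,0.158,-0.1,0.03],[0,0,0,-0.14,0.158,-0.1,0.03],[0,0,0,-0.14,0.158,-0.1,0.03],[0,0,0,-0.14,0.158,-0.1,0.03]]]'
```

```text
time_s: 9.98
tool_pos: [512.2, 449.9, 51.5]
eef_rot: [-2.078, -2.356, -0.004]
wrist_force: [0.2, 0.6, -1.0]
gripper_width: 37.6
finger_force: 24.5
```

```bash
python3 -m crank '[[[0,0,0,0,0,-0.02,0.03],[0,0,0,0,0,-0.038,0.03],[0,0,0,0,0,-0.041,0.03],[0,0,0,0,0,-0.041,0.03],[0,0,0,0,0,-0.041,0.06],[0,0,0,0,0,-0.041,0.06],[0,0,0,0,0,-0.041,0.06],[0,0,0,0,0,0.0,0.06],[0,0,0,0,0,0.04,0.06],[0,0,0,0,0,0.1,0.06],[0,0,0,0,0,0.1,0.06]]]'
python3 - <<'E'
from h import *
print(read_state()['q'].round(2))
c=snap('scene');P=cloud(c);u,v=map(int,proj(c,(512,450,31)));print(u,v,P[v,u].round(),c['image'][v,u])
E
```

```text
time_s: 10.9
tool_pos: [512.5, 451.3, 156.4]
eef_rot: [-2.077, -2.356, -0.012]
wrist_force: [0.7, 1.4, 0.7]
gripper_width: 60.0
finger_force: 0.0
[-0.4   0.68 -0.67  1.47  0.44  1.15 -1.02]
202 453 [420. 470. 267.] [34 33 37]
```

```bash
python3 -m crank '[[[0,0,-7,0,-0.02,0.04,0.06],[0,0,-14,0,-0.06,0.04,0.06],[0,0,-21,0,-0.1,0.04,0.06],[0,0,-28,0.01,-0.13,0.04,0.06],[0,0,-35,0.01,-0.16,0.04,0.06],[0,0,-42,0.01,-0.16,0.04,0.06],[0,0,-49,0.01,-0.16,0.04,0.06],[0,0,-56,0.01,-0.16,0.04,0.06],[0,0,-63,0.01,-0.16,0.04,0.06],[0,0,-70,0.01,-0.16,0.04,0.06],[0,0,-77,0.01,-0.16,0.04,0.06],[0,0,-84,0.01,-0.16,0.04,0.06],[0,0,-91,0.01,-0.16,0.04,0.06],[0,0,-98,0.01,-0.16,0.04,0.06],[0,0,-101.5,0.01,-0.16,0.04,0.06],[0,0,-101.5,0.01,-0.16,0.04,0.06],[0,0,-101.5,0.01,-0.16,0.04,0.06],[0,0,-101.5,0.01,-0.16,0.04,0.06]]]'
python3 - <<'E'
from h import *
c=snap('wrist');save(c,'w6');np.save('w6.npy',c,allow_pickle=True);print(c['s']['q'].round(2))
print(proj(c,(552,291,78)))
u,v=map(int,proj(c,(552,291,78)))
cv2.imwrite('pics/w6c.png',cv2.resize(c['image'][max(0,v-100):v+100,u-150:u+150],None,fx=2.6,fy=2.6,interpolation=cv2.INTER_CUBIC)[:,:,::-1])
E
```

```text
time_s: 12.45
tool_pos: [521.4, 289.1, 190.0]
eef_rot: [-3.139, 0.114, -0.0]
wrist_force: [0.4, 0.1, -0.5]
gripper_width: 60.1
finger_force: 0.0
[-0.39  0.44 -0.29  1.67  0.14  1.05 -2.37]
(np.float64(308.24033109150946), np.float64(201.67596327768752))
```

View pics/w6c.png

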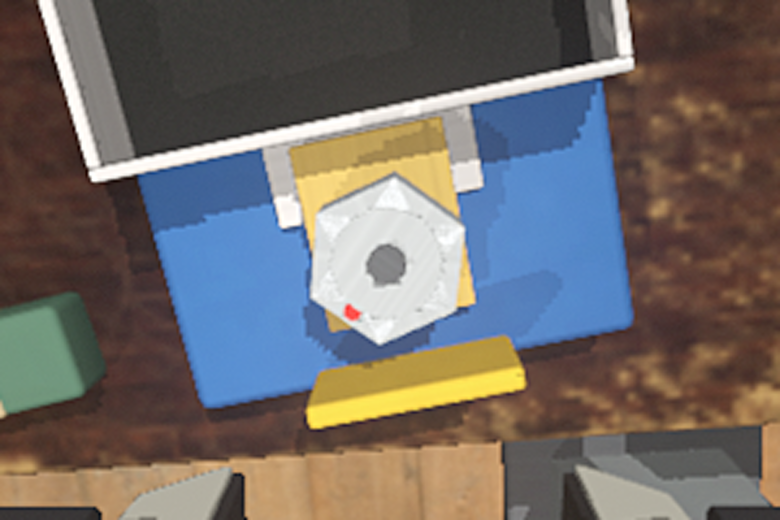

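The crop shows the hexagon centre at (386,264), the dot at (351,312) and flats about 4° clockwise from my estimate, putting the joint near 0.78 rad. The last joint is near its limit, so I'll use the half-turned grasp.

```bash
python3 - <<'E'
from h import *
c=np.load('w6.npy',allow_pickle=True).item()
print(onz(c,306.5,202.3,78),onz(c,158+386.5/2.6,101+259/2.6,78),onz(c,293,221,78))
E
python3 -m crank '[[[0,0,7,0.005,0,0,0.06],[0,0,14,0.01,0,0,0.06],[0,0,21,0.02,0,0,0.06],[0,0,28,0.03,0,0,0.06],[0,0,35,0.03,0,0,0.06],[0,0,42,0.03,0,0,0.06],[0,0,49,0.03,0,0,0.06],[0,0,56,0.03,0,0,0.06],[0,0,63,0.03,0,0,0.06],[0,0,70,0.03,0,0,0.06],[0,0,77,0.03,0,0,0.06],[0,0,84,0.03,0,0,0.06],[0,0,91,0.03,0,0,0.06],[0,0,98,0.03,0,0,0.06],[0,0,105,0.03,0,0,0.06],[0,0,112,0.03,0,0,0.06],[0,0,119,0.03,0,0,0.06],[0,0,126,0.03,0,0,0.06],[0,0,133,0.03,0,0,0.06],[0,0,140,0.03,0,0,0.06]]]'
python3 -m crank '[[[0,0,7,0,0,-0.02,0.06],[0,0,14,0,0,-0.04,0.06],[0,0,21,0,0,-0.06,0.06],[0,0,28,0,0,-0.07,0.06],[0,0,35,0,0,-0.08,0.06],[0,0,36,0,0,-0.08,0.06],[0,0,36,0,0,-0.08,0.06],[0,0,36,0,0,-0.08,0.06],[0,0,36,0,0,-0.08,0.06]]]'
python3 -c "
from h import *
s=read_state();M=R.from_rotvec(s['eef_rot']).as_matrix();print(s['q'].round(2),np.degrees(np.arctan2(M[1,0],M[0,0])),M[:,2])"
```

```text
[551.60565076 292.39417847  78.        ] [552.92042775 292.17315095  78.        ] [537.42468346 304.23093963  78.        ]
time_s: 14.17
tool_pos: [551.7, 288.7, 189.8]
eef_rot: [1.174, 2.914, 0.0]
wrist_force: [0.3, -1.3, -0.3]
gripper_width: 60.1
finger_force: 0.0
time_s: 14.92
tool_pos: [551.9, 289.4, 110.8]
eef_rot: [0.232, 3.132, 0.001]
wrist_force: [-0.3, 0.9, 0.5]
gripper_width: 59.9
finger_force: 0.0
[ 0.02  0.74 -0.96  1.65  0.67  1.1   0.3 ] 171.54301161369685 [ 1.18232163e-03  8.27896644e-04 -9.99998958e-01]
```

```bash
python3 -m crank '[[[0,0,0,0,0.002,-0.025,0.06],[0,0,0,0,0.002,-0.052,0.06],[0,0,0,0,0.002,-0.052,0.06],[0,0,0,0,0.002,-0.052,0.04],[0,0,0,0,0.002,-0.052,0.04],[0,0,0,0,0.002,-0.052,0.04],[0,0,0,0,0.002,-0.052,0.04]]]' 30
python3 -m crank '[[[0,0,-6,0,0,0,0.04],[0,0,-12,0,0,0,0.04],[0,0,-18,0,0,0,0.04],[0,0,-24,0,0,0,0.04],[0,0,-24,0,0,0,0.04],[0,0,-24,0,0,0,0.04]]]'
```

```text
time_s: 15.5
tool_pos: [552.3, 292.1, 59.7]
eef_rot: [0.228, 3.131, 0.004]
wrist_force: [-1.2, 0.3, 4.3]
gripper_width: 43.9
finger_force: 29.9
time_s: 16.0
tool_pos: [552.2, 291.8, 59.7]
eef_rot: [0.87, 3.016, 0.003]
wrist_force: [-1.6, 0.1, 9.2]
gripper_width: 43.7
finger_force: 29.9
```

```bash
python3 -m crank '[[[0,0,0,0,0,0,0.062],[0,0,0,0,0,0,0.062],[0,0,7,0,0,0,0.062],[0,0,14,0,0,0,0.062],[0,0,21,0,0,0,0.062],[0,0,28,0,0,0,0.062],[0,0,35,0,0,0,0.062],[0,0,42,0,0,0,0.062],[0,0,49,0,0,0,0.062],[0,0,56,0,0,0,0.062],[0,0,60,0,0,0,0.062],[0,0,60,0,0,0,0.062],[0,0,60,0,0,0,0.062],[0,0,60,0,0,0,0.04],[0,0,60,0,0,0,0.04],[0,0,60,0,0,0,0.04],[0,0,60,0,0,0,0.04]]]' 30
python3 -m crank '[[[0,0,-7,0,0,0,0.04],[0,0,-14,0,0,0,0.04],[0,0,-21,0,0,0,0.04],[0,0,-28,0,0,0,0.04],[0,0,-35,0,0,0,0.04],[0,0,-42,0,0,0,0.04],[0,0,-49,0,0,0,0.04],[0,0,-56,0,0,0,0.04],[0,0,-60,0,0,0,0.04],[0,0,-60,0,0,0,0.04],[0,0,-60,0,0,0,0.04]]]'
```

```text
time_s: 17.42
tool_pos: [551.1, 291.9, 57.9]
eef_rot: [-0.752, 3.05, 0.002]
wrist_force: [-0.5, 3.1, -1.1]
gripper_width: 43.9
finger_force: 29.9
time_s: 18.33
tool_pos: [551.1, 292.5, 57.9]
eef_rot: [-0.871, -3.018, -0.003]
wrist_force: [-1.1, 4.7, -3.2]
gripper_width: 43.8
finger_force: 29.9
```

```bash
python3 -m crank '[[[0,0,0,0,0,0,0.062],[0,0,0,0,0,0,0.062],[0,0,7,0,0,0,0.062],[0,0,14,0,0,0,0.062],[0,0,21,0,0,0,0.062],[0,0,28,0,0,0,0.062],[0,0,35,0,0,0,0.062],[0,0,42,0,0,0,0.062],[0,0,49,0,0,0,0.062],[0,0,56,0,0,0,0.062],[0,0,60,0,0,0,0.062],[0,0,60,0,0,0,0.062],[0,0,60,0,0,0,0.062],[0,0,60,0,0,0,0.04],[0,0,60,0,0,0,0.04],[0,0,60,0,0,0,0.04],[0,0,60,0,0,0,0.04]]]' 30
python3 -m crank '[[[0,0,-7,0,0,0,0.04],[0,0,-14,0,0,0,0.04],[0,0,-21,0,0,0,0.04],[0,0,-28,0,0,0,0.04],[0,0,-35,0,0,0,0.04],[0,0,-42,0,0,0,0.04],[0,0,-49,0,0,0,0.04],[0,0,-56,0,0,0,0.04],[0,0,-60,0,0,0,0.04],[0,0,-60,0,0,0,0.04],[0,0,-60,0,0,0,0.04]]]'
python3 -m crank '[[[0,0,0,0,0,0,0.062],[0,0,0,0,0,0,0.062],[0,0,7,0,0,0,0.062],[0,0,14,0,0,0,0.062],[0,0,21,0,0,0,0.062],[0,0,28,0,0,0,0.062],[0,0,35,0,0,0,0.062],[0,0,42,0,0,0,0.062],[0,0,49,0,0,0,0.062],[0,0,56,0,0,0,0.062],[0,0,60,0,0,0,0.062],[0,0,60,0,0,0,0.062],[0,0,60,0,0,0,0.062],[0,0,60,0,0,0,0.04],[0,0,60,0,0,0,0.04],[0,0,60,0,0,0,0.04],[0,0,60,0,0,0,0.04]]]' 30
python3 -m crank '[[[0,0,-7,0,0,0,0.04],[0,0,-14,0,0,0,0.04],[0,0,-21,0,0,0,0.04],[0,0,-28,0,0,0,0.04],[0,0,-35,0,0,0,0.04],[0,0,-42,0,0,0,0.04],[0,0,-49,0,0,0,0.04],[0,0,-56,0,0,0,0.04],[0,0,-60,0,0,0,0.04],[0,0,-60,0,0,0,0.04],[0,0,-60,0,0,0,0.04]]]'
```

```text
time_s: 19.75
tool_pos: [551.0, 292.0, 57.9]
eef_rot: [-0.752, 3.05, 0.002]
wrist_force: [-1.5, 2.7, -0.7]
gripper_width: 43.7
finger_force: 30.0
time_s: 20.67
tool_pos: [551.1, 292.5, 57.9]
eef_rot: [-0.872, -3.018, -0.003]
wrist_force: [-0.8, 5.2, -4.4]
gripper_width: 43.6
finger_force: 30.0
time_s: 22.08
tool_pos: [551.0, 291.9, 57.9]
eef_rot: [-0.752, 3.05, 0.002]
wrist_force: [-2.5, 3.5, -0.8]
gripper_width: 43.9
finger_force: 30.0
time_s: 23.0
tool_pos: [551.1, 292.5, 57.9]
eef_rot: [-0.871, -3.018, -0.003]
wrist_force: [0.5, 5.5, -2.7]
gripper_width: 44.4
finger_force: 30.0
```

```bash
python3 -m crank '[[[0,0,0,0,0,0,0.062],[0,0,0,0,0,0,0.062],[0,0,7,0,0,0,0.062],[0,0,14,0,0,0,0.062],[0,0,21,0,0,0,0.062],[0,0,28,0,0,0,0.062],[0,0,35,0,0,0,0.062],[0,0,42,0,0,0,0.062],[0,0,49,0,0,0,0.062],[0,0,56,0,0,0,0.062],[0,0,60,0,0,0,0.062],[0,0,60,0,0,0,0.062],[0,0,60,0,0,0,0.062],[0,0,60,0,0,0,0.04],[0,0,60,0,0,0,0.04],[0,0,60,0,0,0,0.04],[0,0,60,0,0,0,0.04]]]' 30
python3 -m crank '[[[0,0,-7,0,0,0,0.04],[0,0,-14,0,0,0,0.04],[0,0,-21,0,0,0,0.04],[0,0,-28,0,0,0,0.04],[0,0,-35,0,0,0,0.04],[0,0,-40,0,0,0,0.04],[0,0,-43,0,0,0,0.04],[0,0,-43,0,0,0,0.04]]]'
python3 -c "
from h import *
s=read_state();M=R.from_rotvec(s['eef_rot']).as_matrix();print(s['moment'],np.degrees(np.arctan2(M[1,0],M[0,0])))"
python3 -m crank '[[[0,0,-3,0,0,0,0.04],[0,0,-6,0,0,0,0.04],[0,0,-6,0,0,0,0.04],[0,0,-6,0,0,0,0.04]]]'
python3 -c "
from h import *
s=read_state();M=R.from_rotvec(s['eef_rot']).as_matrix();print(s['moment'],np.degrees(np.arctan2(M[1,0],M[0,0])))"
```

```text
time_s: 24.42
tool_pos: [551.1, 291.9, 57.9]
eef_rot: [-0.752, 3.05, 0.002]
wrist_force: [-1.2, 4.5, -0.7]
gripper_width: 43.8
finger_force: 30.0
time_s: 25.08
tool_pos: [551.0, 292.3, 57.9]
eef_rot: [-0.421, -3.113, -0.003]
wrist_force: [0.1, 5.5, -4.5]
gripper_width: 43.6
finger_force: 30.0
[ 1.13205596  0.02594383 -0.19010705] 164.59569874228524
time_s: 25.42
tool_pos: [551.0, 292.4, 57.9]
eef_rot: [-0.575, -3.088, -0.003]
wrist_force: [-0.8, 4.9, -2.6]
gripper_width: 43.6
finger_force: 30.0
[1.19913572 0.00522626 0.33417791] 158.92413641704186
```

```bash
python3 -m crank '[[[0,0,-3,0,0,0,0.04],[0,0,-5,0,0,0,0.04],[0,0,-5,0,0,0,0.04],[0,0,-5,0,0,0,0.04]]]'
python3 -c "
from h import *
s=read_state();M=R.from_rotvec(s['eef_rot']).as_matrix();print(s['moment'],np.degrees(np.arctan2(M[1,0],M[0,0])))"
```

```text
time_s: 25.75
tool_pos: [550.9, 292.5, 58.1]
eef_rot: [-0.706, -3.061, -0.003]
wrist_force: [-1.9, 4.9, -0.7]
gripper_width: 44.8
finger_force: 31.5
[1.14154157 0.20648128 1.1809002 ] 154.0065367642041
```

The moment rose to 1.2 N m, so the bolt is at its stop. I'll release, lift and check.

```bash
python3 -m crank '[[[0,0,0,0,0,0,0.065],[0,0,0,0,0,0,0.065],[0,0,0,0,0,0.04,0.065],[0,0,7,0.02,0,0.08,0.06],[0,0,14,0.04,0,0.12,0.06],[0,0,20,0.06,0,0.15,0.06],[0,0,25,0.06,0,0.15,0.06],[0,0,25,0.06,0,0.15,0.06]]]'
python3 - <<'E'
from h import *
c=snap('wrist');save(c,'w7');np.save('w7.npy',c,allow_pickle=True)
im=c['image'];h=cv2.cvtColor(im,cv2.COLOR_RGB2HSV)
u,v=map(int,proj(c,(552,291.7,78)));print(u,v)
m=cv2.inRange(h,(0,150,100),(8,255,255))|cv2.inRange(h,(172,150,100),(180,255,255))
ys,xs=np.where(m[v-45:v+45,u-45:u+45]);d=onz(c,xs.mean()+u-45,ys.mean()+v-45,78)[:2]-(552,291.7)
a=np.radians(6.5);ox=d@[np.cos(a),np.sin(a)];oy=d@[-np.sin(a),np.cos(a)];print(len(xs),d,'joint',np.arctan2(oy,-ox)%6.283)
p=proj(c,(512,450,31));print('bar',p)
E
```

```text
time_s: 26.42
tool_pos: [613.9, 290.1, 209.6]
eef_rot: [0.034, 3.139, 0.002]
wrist_force: [-1.3, -1.0, -1.4]
gripper_width: 60.0
finger_force: 0.0
312 156
20 [ -6.60744371 -16.43813825] joint 5.207843375235791
bar (np.float64(487.12589813044895), np.float64(104.30365973331561))
```

View pics/w7.png

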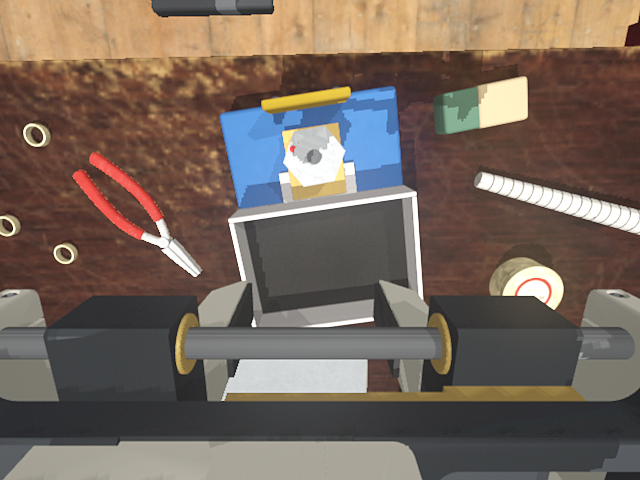

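The joint reads about 5.2, the bar lies flat at (482,105) and the rings are unchanged. Now the rings.

```bash
python3 -m crank '[[[0,0,0,0.01,-0.04,-0.02,0.045],[0,0,0,0.02,-0.08,-0.04,0.045],[0,0,0,0.03,-0.12,-0.06,0.045],[0,0,0,0.04,-0.16,-0.08,0.045],[0,0,0,0.04,-0.2,-0.1,0.045],[0,0,0,0.04,-0.24,-0.12,0.045],[0,0,0,0.04,-0.272,-0.14,0.045],[0,0,0,0.04,-0.272,-0.15,0.045],[0,0,0,0.04,-0.272,-0.15,0.045],[0,0,0,0.04,-0.272,-0.15,0.045],[0,0,0,0.04,-0.272,-0.15,0.045]]]' 15
python3 - <<'E'
from h import *
c=snap('wrist');print(c['s']['tool_pos'],c['s']['q'].round(2))
p=proj(c,(654,18,8));print(p)
s=snap('scene');y=cv2.inRange(cv2.cvtColor(s['image'],cv2.COLOR_RGB2HSV),(15,50,90),(38,255,255))
for q in((654,18),(622,-38),(565.5,-44),(530,17)):
    u,v=map(int,proj(s,(*q,6)));ys,xs=np.where(y[v-9:v+10,u-9:u+10]);print(len(xs),onz(s,xs.mean()+u-9,ys.mean()+v-9,6).round() if len(xs) else '')
E
```

```text
time_s: 27.38
tool_pos: [650.6, 20.1, 57.5]
eef_rot: [-0.036, -3.14, -0.001]
wrist_force: [0.5, -1.1, 0.1]
gripper_width: 45.0
finger_force: 0.0
[650.56684499  20.12734109  57.5252538 ] [ 0.46  0.86 -0.96  1.62  0.77  1.09  0.82]
(np.float64(308.92397262325096), np.float64(269.281195753187))
80 [655.  19.   6.]
71 [621. -37.   6.]
73 [564. -44.   6.]
73 [529.  17.   6.]
```

Rings confirmed. I'll grasp ring 1.

```bash
python3 -m crank '[[[0,0,0,0.004,-0.002,-0.03,0.045],[0,0,0,0.004,-0.002,-0.05,0.045],[0,0,0,0.004,-0.002,-0.054,0.045],[0,0,0,0.004,-0.002,-0.054,0.045],[0,0,0,0.004,-0.002,-0.054,0.01],[0,0,0,0.004,-0.002,-0.054,0.01],[0,0,0,0.004,-0.002,-0.054,0.01],[0,0,0,0.004,-0.002,-0.054,0.01]]]' 15
python3 -m crank '[[[0,0,0,0,0,0.04,0.01],[0,0,0,0,0,0.08,0.01],[0,0,0,0,0,0.11,0.01],[0,0,0,0,0,0.11,0.01]]]'
```

```text
time_s: 28.15
tool_pos: [656.1, 17.2, 4.9]
eef_rot: [0.036, 3.14, 0.0]
wrist_force: [0.3, -0.4, 0.3]
gripper_width: 22.7
finger_force: 0.0
time_s: 28.48
tool_pos: [658.7, 18.9, 121.5]
eef_rot: [0.036, 3.132, 0.004]
wrist_force: [1.1, 1.4, 0.3]
gripper_width: 10.2
finger_force: 0.0
```

The fingers had not finished closing before the lift. I'll retry with a narrower opening and more closing rows.

```bash
python3 -m crank '[[[0,0,0,0,0,0,0.036],[0,0,0,0,0,0,0.036],[0,0,0,0,0,-0.01,0.036],[0,0,0,0,0,-0.02,0.036]]]' 15
python3 - <<'E'
from h import *
c=snap('wrist');print(c['s']['tool_pos'])
y=cv2.inRange(cv2.cvtColor(c['image'],cv2.COLOR_RGB2HSV),(15,50,90),(38,255,255))
u,v=map(int,proj(c,(654,18,8)));q=y[v-40:min(v+40,295),u-40:u+40];ys,xs=np.where(q)
print(u,v,len(xs),onz(c,(xs.min()+xs.max())/2+u-40,(ys.min()+ys.max())/2+v-40,6).round(1))
E
```

```text
time_s: 28.82
tool_pos: [655.1, 16.6, 92.1]
eef_rot: [-0.036, -3.141, 0.0]
wrist_force: [-0.4, -0.5, -0.1]
gripper_width: 31.9
finger_force: 0.0
[655.09591318  16.64966786  92.11190691]
314 246 203 [650.6  15.4   6. ]
```

```bash
python3 -m crank '[[[0,0,0,-0.003,-0.001,-0.04,0.036],[0,0,0,-0.003,-0.001,-0.075,0.036],[0,0,0,-0.003,-0.001,-0.091,0.036],[0,0,0,-0.003,-0.001,-0.091,0.036],[0,0,0,-0.003,-0.001,-0.091,0.01],[0,0,0,-0.003,-0.001,-0.091,0.01],[0,0,0,-0.003,-0.001,-0.091,0.01],[0,0,0,-0.003,-0.001,-0.091,0.01],[0,0,0,-0.003,-0.001,-0.091,0.01]]]' 15
```

```text
time_s: 29.62
tool_pos: [652.4, 15.9, 2.5]
eef_rot: [-0.036, -3.141, -0.0]
wrist_force: [0.6, -0.4, 0.4]
gripper_width: 20.0
finger_force: 15.0
```

```bash
python3 -m crank '[[[0,0,0,0,0,0.03,0.01],[0,0,0,0,0,0.07,0.01],[0,0,0,0,0.04,0.11,0.01],[0,0,0,0.005,0.08,0.115,0.01],[0,0,0,0.01,0.12,0.115,0.01],[0,0,0,0.015,0.16,0.115,0.01],[0,0,0,0.02,0.2,0.115,0.01],[0,0,0,0.02,0.24,0.115,0.01],[0,0,0,0.02,0.264,0.115,0.01],[0,0,0,0.02,0.264,0.115,0.01],[0,0,0,0.02,0.264,0.08,0.01],[0,0,0,0.02,0.264,0.05,0.01],[0,0,0,0.02,0.264,0.047,0.01],[0,0,0,0.02,0.264,0.047,0.01]]]' 15
python3 -m crank '[[[0,0,0,0,0,0,0.03],[0,0,0,0,0,0,0.03],[0,0,0,0,0,0.03,0.036],[0,0,0,0,0,0.07,0.036],[0,0,0,-0.01,-0.04,0.08,0.036],[0,0,0,-0.02,-0.08,0.08,0.036],[0,0,0,-0.03,-0.12,0.08,0.036],[0,0,0,-0.04,-0.16,0.08,0.036],[0,0,0,-0.045,-0.2,0.08,0.036],[0,0,0,-0.048,-0.24,0.06,0.036],[0,0,0,-0.05,-0.28,0.05,0.036],[0,0,0,-0.05,-0.317,0.045,0.036],[0,0,0,-0.05,-0.317,0.045,0.036],[0,0,0,-0.05,-0.317,0.045,0.036],[0,0,0,-0.05,-0.317,0.045,0.036]]]' 15
cat > near.py <<'E'
from h import *
import sys
p=[float(a) for a in sys.argv[1:3]]
c=snap('wrist');t=c['s']['tool_pos'];print(t.round(1),c['s']['q'].round(2))
y=cv2.inRange(cv2.cvtColor(c['image'],cv2.COLOR_RGB2HSV),(15,50,90),(38,255,255))
u,v=map(int,proj(c,(*p,8)));v0,u0=max(v-45,0),max(u-45,0);q=y[v0:min(v+45,295),u0:u+45];ys,xs=np.where(q)
r=onz(c,(xs.min()+xs.max())/2+u0,(ys.min()+ys.max())/2+v0,6);print(u,v,len(xs),r.round(1),'go',(r-t).round(1))
E
python3 near.py 622 -38
```

```text
time_s: 30.78
tool_pos: [671.6, 279.0, 48.1]
eef_rot: [-0.036, -3.138, 0.002]
wrist_force: [0.3, -0.5, 0.8]
gripper_width: 19.9
finger_force: 15.0
time_s: 32.03
tool_pos: [623.2, -36.6, 96.4]
eef_rot: [0.037, 3.139, 0.001]
wrist_force: [0.2, 1.7, 0.2]
gripper_width: 35.9
finger_force: 0.0
[623.2 -36.6  96.4] [ 0.59  0.79 -1.01  1.66  0.73  1.11  0.92]
310 244 196 [620.6 -36.3   6. ] go [ -2.6   0.3 -90.4]
```

```bash
python3 -m crank '[[[0,0,0,-0.002,0,-0.04,0.036],[0,0,0,-0.002,0,-0.075,0.036],[0,0,0,-0.002,0,-0.092,0.036],[0,0,0,-0.002,0,-0.092,0.036],[0,0,0,-0.002,0,-0.092,0.01],[0,0,0,-0.002,0,-0.092,0.01],[0,0,0,-0.002,0,-0.092,0.01],[0,0,0,-0.002,0,-0.092,0.01],[0,0,0,-0.002,0,-0.092,0.01]]]' 15
```

```text
time_s: 32.83
tool_pos: [621.2, -36.1, 3.6]
eef_rot: [0.035, 3.14, 0.002]
wrist_force: [0.0, 1.9, 3.8]
gripper_width: 19.4
finger_force: 15.0
```

```bash
python3 -m crank '[[[0,0,0,0,0,0.03,0.01],[0,0,0,0,0,0.07,0.01],[0,0,0,0,0.04,0.11,0.01],[0,0,0,0,0.08,0.115,0.01],[0,0,0,0,0.12,0.115,0.01],[0,0,0,0,0.16,0.115,0.01],[0,0,0,0,0.2,0.115,0.01],[0,0,0,0,0.24,0.115,0.01],[0,0,0,0,0.28,0.115,0.01],[0,0,0,0,0.316,0.115,0.01],[0,0,0,0,0.316,0.115,0.01],[0,0,0,0,0.316,0.08,0.01],[0,0,0,0,0.316,0.05,0.01],[0,0,0,0,0.316,0.046,0.01],[0,0,0,0,0.316,0.046,0.01]]]' 15
python3 -m crank '[[[0,0,0,0,0,0,0.03],[0,0,0,0,0,0,0.03],[0,0,0,0,0,0.03,0.036],[0,0,0,0,0,0.07,0.036],[0,0,0,-0.01,-0.04,0.08,0.036],[0,0,0,-0.02,-0.08,0.08,0.036],[0,0,0,-0.03,-0.12,0.08,0.036],[0,0,0,-0.04,-0.16,0.08,0.036],[0,0,0,-0.045,-0.2,0.08,0.036],[0,0,0,-0.05,-0.24,0.06,0.036],[0,0,0,-0.055,-0.28,0.05,0.036],[0,0,0,-0.057,-0.324,0.045,0.036],[0,0,0,-0.057,-0.324,0.045,0.036],[0,0,0,-0.057,-0.324,0.045,0.036],[0,0,0,-0.057,-0.324,0.045,0.036]]]' 15
python3 near.py 565 -44
```

```text
time_s: 34.08
tool_pos: [619.6, 277.9, 47.2]
eef_rot: [-0.036, -3.138, 0.003]
wrist_force: [-1.0, -0.2, 1.3]
gripper_width: 20.0
finger_force: 15.0
time_s: 35.33
tool_pos: [564.2, -45.5, 95.1]
eef_rot: [0.039, 3.139, 0.0]
wrist_force: [0.1, 0.9, -0.1]
gripper_width: 35.9
finger_force: 0.0
[564.2 -45.5  95.1] [ 0.67  0.72 -1.04  1.81  0.72  1.04  0.89]
314 247 197 [564.3 -43.5   6. ] go [  0.2   2.  -89.1]
```

```bash
python3 -m crank '[[[0,0,0,0,0.001,-0.04,0.036],[0,0,0,0,0.001,-0.075,0.036],[0,0,0,0,0.001,-0.091,0.036],[0,0,0,0,0.001,-0.091,0.036],[0,0,0,0,0.001,-0.091,0.01],[0,0,0,0,0.001,-0.091,0.01],[0,0,0,0,0.001,-0.091,0.01],[0,0,0,0,0.001,-0.091,0.01],[0,0,0,0,0.001,-0.091,0.01]]]' 15
python3 -m crank '[[[0,0,0,0,0,0.03,0.01],[0,0,0,0,0,0.07,0.01],[0,0,0,0.01,0.035,0.11,0.01],[0,0,0,0.02,0.07,0.115,0.01],[0,0,0,0.03,0.11,0.115,0.01],[0,0,0,0.04,0.15,0.115,0.01],[0,0,0,0.06,0.18,0.115,0.01],[0,0,0,0.07,0.22,0.115,0.01],[0,0,0,0.08,0.26,0.115,0.01],[0,0,0,0.09,0.3,0.115,0.01],[0,0,0,0.1,0.34,0.115,0.01],[0,0,0,0.108,0.374,0.115,0.01],[0,0,0,0.108,0.374,0.115,0.01],[0,0,0,0.108,0.374,0.08,0.01],[0,0,0,0.108,0.374,0.05,0.01],[0,0,0,0.108,0.374,0.046,0.01],[0,0,0,0.108,0.374,0.046,0.01]]]' 15
```

```text
time_s: 36.13
tool_pos: [564.2, -43.0, 3.6]
eef_rot: [0.035, 3.14, 0.002]
wrist_force: [0.2, 2.6, 4.4]
gripper_width: 19.7
finger_force: 15.0
time_s: 37.55
tool_pos: [670.5, 328.9, 46.8]
eef_rot: [-0.036, -3.138, 0.003]
wrist_force: [0.3, 0.0, 0.6]
gripper_width: 20.0
finger_force: 15.0
```

Release, then on to ring 4 at (529.5, 17).

```bash
python3 -m crank '[[[0,0,0,0,0,0,0.03],[0,0,0,0,0,0,0.03],[0,0,0,0,0,0.03,0.036],[0,0,0,0,0,0.07,0.036],[0,0,0,-0.01,-0.04,0.08,0.036],[0,0,0,-0.02,-0.08,0.08,0.036],[0,0,0,-0.04,-0.11,0.08,0.036],[0,0,0,-0.06,-0.14,0.08,0.036],[0,0,0,-0.08,-0.175,0.08,0.036],[0,0,0,-0.1,-0.21,0.06,0.036],[0,0,0,-0.12,-0.245,0.05,0.036],[0,0,0,-0.135,-0.28,0.045,0.036],[0,0,0,-0.141,-0.312,0.045,0.036],[0,0,0,-0.141,-0.312,0.045,0.036],[0,0,0,-0.141,-0.312,0.045,0.036],[0,0,0,-0.141,-0.312,0.045,0.036]]]' 15
python3 near.py 529.5 17
```

```text
time_s: 38.88
tool_pos: [531.6, 18.5, 95.3]
eef_rot: [0.037, 3.138, 0.001]
wrist_force: [-0.2, 0.3, 0.2]
gripper_width: 36.0
finger_force: 0.0
[531.6  18.5  95.3] [ 0.58  0.68 -1.05  1.89  0.7   0.99  0.76]
310 243 207 [529.2  18.1   6. ] go [ -2.4  -0.5 -89.3]
```

```bash
python3 -m crank '[[[0,0,0,-0.002,-0.001,-0.04,0.036],[0,0,0,-0.002,-0.001,-0.075,0.036],[0,0,0,-0.002,-0.001,-0.091,0.036],[0,0,0,-0.002,-0.001,-0.091,0.036],[0,0,0,-0.002,-0.001,-0.091,0.01],[0,0,0,-0.002,-0.001,-0.091,0.01],[0,0,0,-0.002,-0.001,-0.091,0.01],[0,0,0,-0.002,-0.001,-0.091,0.01],[0,0,0,-0.002,-0.001,-0.091,0.01]]]' 15
python3 -m crank '[[[0,0,0,0,0,0.03,0.01],[0,0,0,0,0,0.07,0.01],[0,0,0,0.01,0.035,0.11,0.01],[0,0,0,0.02,0.07,0.115,0.01],[0,0,0,0.03,0.1,0.115,0.01],[0,0,0,0.04,0.14,0.115,0.01],[0,0,0,0.05,0.18,0.115,0.01],[0,0,0,0.06,0.21,0.115,0.01],[0,0,0,0.07,0.25,0.115,0.01],[0,0,0,0.08,0.28,0.115,0.01],[0,0,0,0.093,0.312,0.115,0.01],[0,0,0,0.093,0.312,0.115,0.01],[0,0,0,0.093,0.312,0.08,0.01],[0,0,0,0.093,0.312,0.05,0.01],[0,0,0,0.093,0.312,0.046,0.01],[0,0,0,0.093,0.312,0.046,0.01]]]' 15
python3 -m crank '[[[0,0,0,0,0,0,0.03],[0,0,0,0,0,0,0.03],[0,0,0,0,0,0.03,0.036],[0,0,0,0,0,0.07,0.036],[0,0,0,0.02,0,0.1,0.05],[0,0,0,0.05,-0.03,0.14,0.05],[0,0,0,0.08,-0.05,0.18,0.05],[0,0,0,0.1,-0.07,0.21,0.05],[0,0,0,0.1,-0.07,0.21,0.05]]]' 15
python3 - <<'E'
from h import *
c=snap('wrist');save(c,'w8');s=snap('scene');save(s,'s8')
h=cv2.cvtColor(c['image'],cv2.COLOR_RGB2HSV);y=cv2.inRange(h,(15,40,100),(38,255,255));y[300:]=0
y=cv2.morphologyEx(y,cv2.MORPH_CLOSE,np.ones((9,9)));n,l,st,ce=cv2.connectedComponentsWithStats(y)
for i in range(1,n):
    if 60<st[i,4]<900:print(st[i],onz(c,*ce[i],46).round())
E
```

```text
time_s: 39.68
tool_pos: [529.1, 17.7, 3.3]
eef_rot: [0.035, 3.14, 0.001]
wrist_force: [0.7, 1.8, 1.8]
gripper_width: 19.5
finger_force: 15.0
time_s: 41.02
tool_pos: [620.6, 328.0, 47.1]
eef_rot: [-0.036, -3.138, 0.003]
wrist_force: [-0.7, -0.6, 0.2]
gripper_width: 20.0
finger_force: 15.0
time_s: 41.77
tool_pos: [724.1, 256.6, 264.4]
eef_rot: [0.041, 3.136, 0.004]
wrist_force: [0.0, -0.2, -0.1]
gripper_width: 49.8
finger_force: 0.0
[489   0  55  19 501] [535. 451.  46.]
[237  39  16  28 134] [568. 197.  46.]
[218  58  16   8  61] [575. 176.  46.]
[228  81  16   7  76] [595. 185.  46.]
[320  97  23  25 287] [621. 279.  46.]
[370  97  24  25 271] [623. 329.  46.]
[178 114  26  23 183] [633. 136.  46.]
[  0 140  21  76 811] [693. -71.  46.]
[322 150  23  24 270] [673. 280.  46.]
[370 150  23  23 279] [674. 331.  46.]
[457 237  27   8  91] [764. 434.  46.]
```

View pics/w8.png

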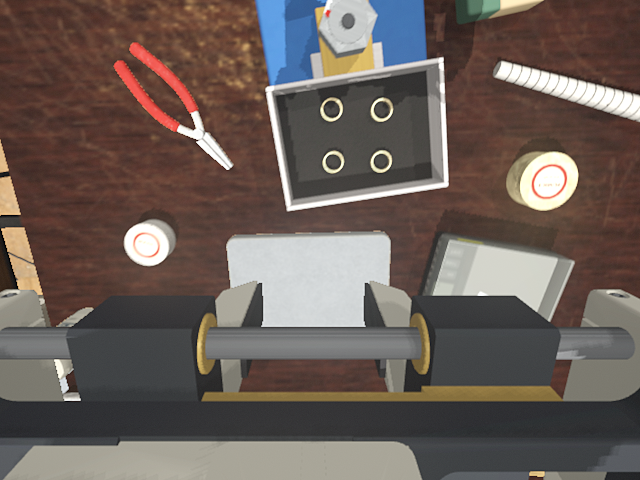

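All four rings lie in the tray at (331,109), (381,109), (333,161) and (381,161). Now to the timer, going round on the near side.

```bash
python3 -m crank '[[[0,0,0,-0.04,-0.01,0,0.085],[0,0,0,-0.08,-0.02,0,0.085],[0,0,0,-0.12,-0.04,0,0.085],[0,0,0,-0.15,-0.07,0,0.085],[0,0,0,-0.16,-0.11,0,0.085],[0,0,0,-0.17,-0.15,0,0.085],[0,0,0,-0.17,-0.19,0,0.085],[0,0,0,-0.17,-0.23,0,0.085],[0,0,0,-0.17,-0.27,0,0.085],[0,0,0,-0.17,-0.31,0,0.085],[0,0,0,-0.17,-0.35,0,0.085],[0,0,0,-0.17,-0.39,0,0.085],[0,0,0,-0.17,-0.43,0,0.085],[0,0,0,-0.16,-0.47,0,0.085],[0,0,-2,-0.14,-0.51,-0.02,0.085],[0,0,-3,-0.12,-0.54,-0.04,0.085],[0,0,-3,-0.1,-0.567,-0.06,0.085],[0,0,-3,-0.1,-0.567,-0.06,0.085],[0,0,-3,-0.1,-0.567,-0.06,0.085],[0,0,-3,-0.1,-0.567,-0.06,0.085]]]' 20
python3 - <<'E'
from h import *
c=snap('wrist');save(c,'w9');np.save('w9.npy',c,allow_pickle=True);s=c['s']
M=R.from_rotvec(s['eef_rot']).as_matrix();print(s['q'].round(2),np.degrees(np.arctan2(M[1,0],M[0,0])))
u,v=map(int,proj(c,(622.4,-312.2,60)));print(u,v)
h=cv2.cvtColor(c['image'],cv2.COLOR_RGB2HSV)
g=cv2.inRange(h,(45,100,60),(80,255,255));n,l,st,ce=cv2.connectedComponentsWithStats(g)
for i in range(1,n):
    if st[i,4]>20:print('green',st[i],onz(c,*ce[i],35.5).round(1))
r=np.zeros((480,640),np.uint8);r[v-40:v+40,u-40:u+40]=(cv2.inRange(h,(0,150,100),(8,255,255))|cv2.inRange(h,(172,150,100),(180,255,255)))[v-40:v+40,u-40:u+40];ys,xs=np.where(r);print('knob',onz(c,(xs.min()+xs.max())/2,(ys.min()+ys.max())/2,67).round(1))
cv2.imwrite('pics/w9c.png',cv2.resize(c['image'][v-100:v+100,u-130:u+130],None,fx=3,fy=3,interpolation=cv2.INTER_CUBIC)[:,:,::-1])
E
```

```text
time_s: 43.53
tool_pos: [621.5, -306.2, 199.3]
eef_rot: [0.116, 3.139, 0.002]
wrist_force: [0.7, 0.1, -0.4]
gripper_width: 85.0
finger_force: 0.0
[ 0.93  0.78 -1.02  1.36  0.66  1.36  1.4 ] 175.7737467955616
305 230
green [313 153   7  18  76] [ 567.9 -298.7   35.5]
green [311 176   6  14  58] [ 583.4 -302.4   35.5]
knob [ 621.8 -311.9   67. ]
```

View pics/w9c.png

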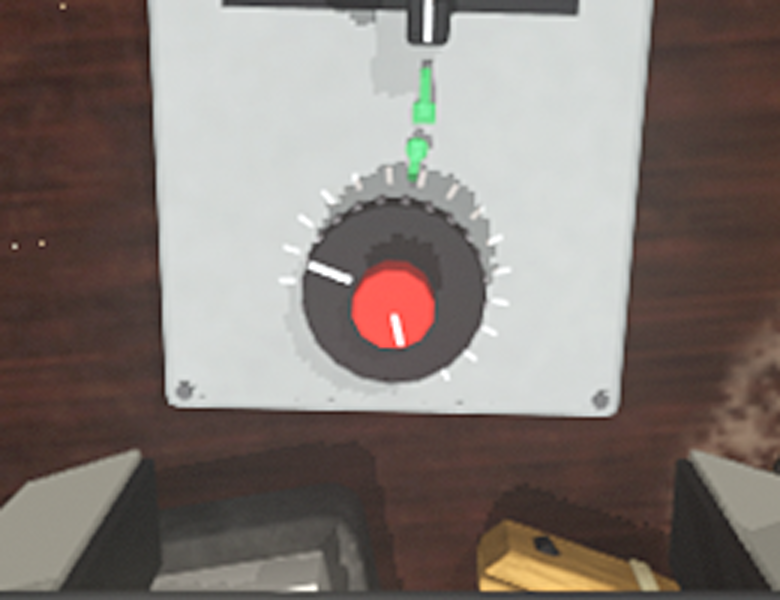

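The crop shows the pointer tip at (310,265), the ring centre near (395,290) and the green mark at (416,155). The fader cap lines up with its tab.

```bash
python3 - <<'E'
from h import *
c=np.load('w9.npy',allow_pickle=True).item()
A=np.array([622.2,-312.1])
a=lambda p:np.degrees(np.arctan2(*(p[:2]-A)[::-1]))
tip=onz(c,175+310/3,130+265/3,53);inn=onz(c,175+351/3,130+281/3,53);mk=onz(c,*((314,183)),35.5)
print(tip,np.hypot(*(tip[:2]-A)),a(tip),a(inn),np.degrees(np.arctan2(*(tip-inn)[:2][::-1])))
for m in((583.4,-302.4),(582.9,-302.4)):print(a(np.array(m)))
print(onz(c,175+395/3,130+290/3,53))
E
python3 -m crank '[[[0,0,0,0,-0.006,-0.03,0.085],[0,0,0,0,-0.006,-0.06,0.085],[0,0,0,0,-0.006,-0.09,0.085],[0,0,0,0,-0.006,-0.1,0.085],[0,0,0,0,-0.006,-0.1,0.085],[0,0,0,0,-0.006,-0.1,0.085]]]'
```

```text
[ 611.6151682 -335.6636858   53.       ] 25.831878612776347 -114.18966498164691 -112.16251576773539 -116.17170647571717
165.9637565320735
166.13540305126745
[ 621.10339606 -311.03000928   53.        ]
time_s: 44.08
tool_pos: [622.1, -313.0, 100.7]
eef_rot: [0.116, 3.138, 0.0]
wrist_force: [0.7, 0.3, 0.6]
gripper_width: 84.7
finger_force: 0.0
```

```bash
python3 -m crank '[[[0,0,0,0,0.001,-0.03,0.085],[0,0,0,0,0.001,-0.055,0.085],[0,0,0,0,0.001,-0.061,0.085],[0,0,0,0,0.001,-0.061,0.085],[0,0,0,0,0.001,-0.061,0.05],[0,0,0,0,0.001,-0.061,0.05],[0,0,0,0,0.001,-0.061,0.05],[0,0,0,0,0.001,-0.061,0.05],[0,0,0,0,0.001,-0.061,0.05],[0,0,0,0,0.001,-0.061,0.05],[0,0,0,0,0.001,-0.061,0.05]]]' 20
```

```text
time_s: 45.0
tool_pos: [622.0, -312.6, 38.6]
eef_rot: [0.118, 3.138, 0.0]
wrist_force: [-0.8, 2.2, 6.4]
gripper_width: 55.3
finger_force: 20.0
```

```bash
python3 -m crank '[[[0,0,-6,0,0,0,0.05],[0,0,-12,0,0,0,0.05],[0,0,-18,0,0,0,0.05],[0,0,-24,0,0,0,0.05],[0,0,-30,0,0,0,0.05],[0,0,-36,0,0,0,0.05],[0,0,-42,0,0,0,0.05],[0,0,-48,0,0,0,0.05],[0,0,-54,0,0,0,0.05],[0,0,-60,0,0,0,0.05],[0,0,-66,0,0,0,0.05],[0,0,-72,0,0,0,0.05],[0,0,-77,0,0,0,0.05],[0,0,-79.5,0,0,0,0.05],[0,0,-79.5,0,0,0,0.05],[0,0,-79.5,0,0,0,0.05]]]'
python3 -m crank '[[[0,0,0,0,0,0,0.085],[0,0,0,0,0,0,0.085],[0,0,0,0,0,0,0.085],[0,0,0,0,0,0,0.085],[0,0,0,0,0,0,0.085],[0,0,0,0,0,0.04,0.085],[0,0,0,0,0,0.08,0.085],[0,0,0,-0.02,0,0.12,0.085],[0,0,0,-0.03,0,0.16,0.085],[0,0,0,-0.03,0,0.16,0.085],[0,0,0,-0.03,0,0.16,0.085]]]'
python3 - <<'E'
from h import *
c=snap('wrist');np.save('w10.npy',c,allow_pickle=True)
u,v=map(int,proj(c,(615,-310,50)));print(u,v);v0,u0=max(v-100,0),u-130
print(v0,u0);cv2.imwrite('pics/w10c.png',cv2.resize(c['image'][v0:v+100,u0:u+130],None,fx=3,fy=3,interpolation=cv2.INTER_CUBIC)[:,:,::-1])
E
```

```text
time_s: 46.33
tool_pos: [622.0, -312.7, 38.7]
eef_rot: [2.098, 2.338, 0.001]
wrist_force: [-1.5, 1.4, 6.4]
gripper_width: 55.7
finger_force: 20.0
time_s: 47.25
tool_pos: [592.6, -313.7, 201.3]
eef_rot: [2.095, 2.333, 0.002]
wrist_force: [0.5, -0.1, -0.3]
gripper_width: 85.0
finger_force: 0.0
336 224
124 206
```

View pics/w10c.png

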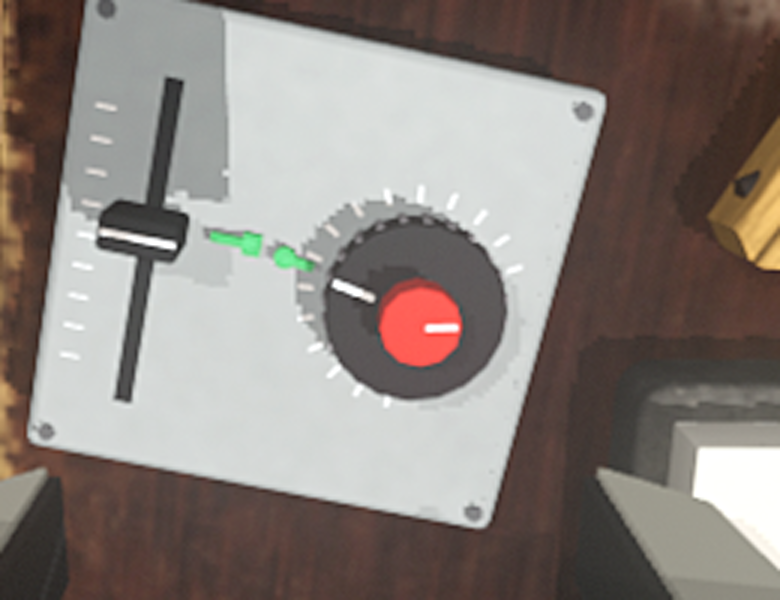

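The pointer tip at (333,284) lies near the line to the mark at (300,262). The red knob still points along +x. I'll measure the residual.

```bash
python3 - <<'E'
from h import *
c=np.load('w10.npy',allow_pickle=True).item()
f=lambda x,y,z:onz(c,206+x/3,124+y/3,z)[:2]
h=cv2.cvtColor(c['image'],cv2.COLOR_RGB2HSV);g=cv2.inRange(h,(45,100,60),(80,255,255));n,l,st,ce=cv2.connectedComponentsWithStats(g)
a=lambda d:np.degrees(np.arctan2(d[1],d[0]))
A=np.array([622.2,-312.1]);tip=f(333,284,53);inn=f(374,299,53)
for i in range(1,n):
    if st[i,4]>20:
        p=onz(c,*ce[i],35.5)[:2];print(p,a(p-A))
print(tip,np.hypot(*(tip-A)),a(tip-A),a(inn-A),a(tip-inn),f(415,308,53))
r=cv2.inRange(h,(0,150,100),(8,255,255))[200:260,320:370];ys,xs=np.where(r);print('knob',onz(c,(xs.min()+xs.max())/2+320,(ys.min()+ys.max())/2+200,67))
k0=np.load('w9.npy',allow_pickle=True).item();K=lambda x,y:onz(k0,175+x/3,130+y/3,67.5)[:2]
print('lvl before/after',K(401,346),f(459,328,67.5))
print('fader',f(138,237,61.5))
E
```

```text
[ 567.01918363 -298.70885952] 166.3593028301592
[ 583.21533067 -302.53822456] 166.21909860962293
[ 596.98449745 -305.50935278] 26.06258236323754 165.35213175056862 165.04026541026818 165.6561786189487 [ 622.41961631 -310.22462863]
knob [ 622.25084546 -311.02617728   67.        ]
lvl before/after [ 634.28990812 -310.09711825] [ 634.06144017 -311.27697388]
fader [ 539.39545858 -295.86344482]
```

```bash
python3 - <<'E'
from h import *
s=snap('scene');y=cv2.inRange(cv2.cvtColor(s['image'],cv2.COLOR_RGB2HSV),(15,50,90),(38,255,255))
for q in((621,279),(623,329),(673,280),(674,331)):
    u,v=map(int,proj(s,(*q,48)));print((y[v-7:v+8,u-7:u+8]>0).sum())
print(read_state()['wrist_force'])
print(job_done())
E
```

```text
67
93
87
95
[-0.61049476 -0.88396122 -0.57716654]
the job is handed in; nothing more can be done
None
```

The job is handed in at about 47 s of the 210 s allowed; no verdict came back. By my last camera measurements, the polish bar lies on the table, all four rings present are in the tray, the hex bolt is at its stop (about 5.2 rad), the fader is within about 0.5 mm of the green tab, the timer pointer is about 1° from its mark and the red knob is unmoved.

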